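# Lock the jigger's depth stop

### The job

Lock the depth stop of the pottery jigger: take the large open-ended spanner from the tool rest, put it flat on the square of the leaning stop screw with its handle uphill on the bracket's ledge, and turn the screw clockwise until the handle bears on the stop post. With the spanner holding the screw there, swing the locknut's lever clockwise until the nut is home and firmly tight, its pull taken by the post, then let go and leave the spanner in place on the square. Do not knock the unfired vase, the bowl or the glaze jar.

Things in the scene. Friction and masses are not known exactly. Their poses are not given: they have to be found in the camera images.
- stand: Grey cast bracket fixed to the table, base plate 220 x 130 x 16 mm (x -75 to 145); origin under it, z up. Its screw axis leans 30 degrees from vertical, top towards the stand's -x (robot side). The shoulder centre is at (-30, 0, 130) mm. 'Uphill' means the stand's direction (cos 30, 0, sin 30); 'shoulder plane' is the leaning plane through the shoulder top.
- screw_seat (a point): Centre of the top of the screw's 40 mm shoulder disc, on the screw axis. Its z is the screw axis, upward, 30 degrees from vertical; its x and y turn with the screw and are normal to the faces of its 24 x 24 mm square head, which stands 22 mm above the shoulder. At screw joint 0 its x points uphill.
- screw (a joint): Angle of the stop screw, rad, clockwise seen from above counts up. 0 is the wanted setting, reached when the handle of a spanner, pointing uphill, bears on the stop post: the handle then lies 0.12 rad anticlockwise of uphill and the jaw's play of 0.12 rad is taken up. It starts 0.26 to 0.46 below. It turns easily (about 0.12 N m), and the locknut drags it round unless a spanner on the square is stopped by the post.
- nut (a joint): Angle of the locknut on the screw, rad, clockwise from above counts up (tightening). 0 is home, against a hard end; it starts 0.7 to 1.1 below. It runs stiffly, about 0.35 N m. The nut is a dark steel hexagon just under the shoulder; the thread's rise is not modelled.
- lever_post (a point): Point on the axis of the round post, 16 mm thick, at the end of the locknut's lever, 85 mm from the screw axis, downhill side, parallel to it. The point is 18 mm above the shoulder plane; the post goes on 20 mm above it and 30 mm below, to a bar 14 mm wide. With screw and nut at 0 it is 155 degrees anticlockwise (from above) of uphill. z along the post, up.
- stop_post: Fixed steel post, 16 mm thick, parallel to the screw axis, 170 mm uphill of it and 2 mm to the stand's +y side, 37 mm above the ledge; origin at its foot, z along it. The handle must bear on its +y side. Firmly tight: 4 to 8 N of handle on post, which takes 14 to 20 N of sideways push at the lever's post.
- ledge (a point): Point on the top of the bracket's flat ledge, 170 mm uphill of the screw axis. The ledge is level with the shoulder plane, carries the spanner's handle, and spans 149 to 191 mm uphill and from 32 mm on the stand's -y side to 104 mm on its +y side. A strut 30 mm wide, its top 40 mm below the shoulder plane, runs from the screw to the ledge. Axes: x uphill, z along the screw axis.
- spanner: Large open-ended steel spanner, loose, flat on the rest, about 0.3 kg, 12 mm thick. Origin: jaw centre, on the underside; z up, x from jaw to handle end. Handle 20 mm wide, x = 31 to 205 mm; balance near x = 80 mm. Jaw 26 mm wide, open to -x: throat at x = +13 mm, prongs to x = -18 mm, then flared to x = -31 mm. Head 48 mm wide, 56 mm at the flared tips.
- spanner_jaw (a point): The spanner's origin: centre of its jaw, on the underside. It meets screw_seat when the spanner lies on the shoulder with its throat against the square.
- small_spanner: A smaller open-ended spanner of the same steel, 15 mm jaw, 16 mm handle, handle to x = 185 mm, too small for the square; same axes as the large one. It lies beside it 130 mm away, either may be the left one. Not needed.
- rest: Fixed plywood tool rest, 250 x 260 mm, 8 mm thick, origin under its centre. Two battens along its y, 22 mm wide, tops 30 mm above the table, at x = -70 and +80 mm, carry the spanners. Jaws lie near x = -75, handles towards +x; handles are free underneath from x = -59 to +69 mm, 22 mm deep.
- vase: Unfired clay vase, loose, 100 mm wide, 140 mm tall; origin under its centre. Leave it alone.
- bowl: Unfired clay bowl, loose, 110 mm wide, 50 mm high; origin under its centre. Leave it alone.
- glaze_jar: Glaze jar, loose, 70 mm wide, 100 mm tall; origin under its centre. Leave it alone.

How it is judged (in metres and radians):
On the way, in this order (a step that is already met when the one before it is completed fails the run):
1. the large spanner lies flat on the screw's square (distance between spanner_jaw and screw_seat below 0.006 m and angle between the z axis of spanner and the z axis of screw_seat, either way round below 0.1 rad), for 0.2 s.
2. the locknut is home and firmly tight, the spanner's handle bearing on the stop post with more than 4 N (all of step 1 and value of joint nut above -0.05 rad and contact force between spanner and stop_post above 4 N), for 0.15 s.
At the end, for the whole second after the job is handed in: The spanner lies at rest on the square (jaw within 6 mm of the seat, within 0.1 rad of flat), the nut is within 0.06 rad of home and the screw within 0.1 rad of its setting (all of step 1 and value of joint nut above -0.06 rad and value of joint screw between -0.1 and 0.1 rad and linear speed of spanner below 0.02 m/s); the robot touches nothing.
It fails at once if the vase, the bowl or the glaze jar is knocked (moved over 20 mm) (distance of any of vase, bowl, glaze_jar from where it was at the start of the episode above 0.02 m).
It also fails if it takes over 58 s, if anything falls off the work surface, if the arm or the gripper's body presses on something with over 40 N, if the wrist force passes 120 N, or if a joint passes its speed limit or range.

### The arm

A 6-joint arm with a two-finger parallel gripper is mounted at the origin on the work surface. World frame = base frame: x ahead of the robot, y to its left, z up, the work surface at z = 0. Lengths are in mm, angles in rad, forces in N, time in s.
With the tool pointing down it reaches from about 375 to 900 mm from the base axis. Payload 3.1 kg.
Tool frame: the origin (TCP) lies midway between the tips of the shut fingers; the grasp point (between the pads) lies 19 mm behind it; y points along the fingers, z is the direction in which the jaws open and shut, and the axes are right-handed (so a half turn about y gives the same grasp; the last joint's range is limited). The gripper opens to 87 mm and grips with 3 to 60 N. Pads are 19 mm wide; open, the fingers measure 117 mm over their backs; the gripper's body (75 mm by 190 mm) begins 51 mm behind the grasp point.
Start: joints at [-1.379, 0.527, 1.433, -0, 1.181, -0.178], TCP at [226.497, -582.491, 222.548] pointing down, gripper open.
Joint ranges: [-3.08, 3.08], [-0.75, 2.2], [0.22, 2.44], [-1.43, 4.57], [0, 2.65], [-2.85, 2.85]. Speed limits (rad/s): [2.79, 2.79, 3.14, 3.14, 3.14, 3.14].

### API

Orientations are given as a rotation vector (axis times angle).
In Python, from bench import env gives the robot as it stands.
- The arm moves only by the tool drive_tool, never from a script. Its argument "targets" is a list that holds one entry, the list of rows, each a list of 7 numbers: the shift along the tool's x, y, z in m, then the turn, a rotation vector about the tool's x, y, z in degrees, then the closure, from -1 (fully open) to 1 (shut). In form: [[[x, y, z, wx, wy, wz, jaw], ...]]. A call has 1 to 10 rows; each row is the pose to reach, as a shift and turn from the pose measured when the call began, along the tool's axes at that moment; what a row does not reach only later rows make up. A row lasts 1/12 s, in which the tool goes at most 41.7 mm and 7.16 degrees, less where a joint would pass 70% of its speed; a pose out of reach is approached as far as the arm can. A call with a gripper value outside its range is refused whole. The fingers move at their own pace and stop on an object; "grip_force" is the grip in N (left out, the last holds). Time passes only in rows, so rows that repeat a pose let the fingers close. It gives the time, the measured TCP pose, the force and the opening at its end, in the units of the state.
- env.sense(): the state, without advancing time (a new reading comes with each control period).
- env.snapshot(name): name is "side" or "top"; returns the picture (480x640x3 uint8, red, green, blue); there is no depth.
- env.camera_params(name): a dict with "intrinsics" (3x3 intrinsics, pixels), "extrinsics" (4x4, takes a point from camera to world coordinates). Camera axes: x right, y down, z forward; pixel columns grow to the right and rows downward; lengths in mm; the calibration is good to about 2 mm. A picture is of the moment at which its call begins. camera_params takes no time and is no camera call.
- env.job_done(): hands the job in, once; it reports no verdict.
The state is a dict: "clock": time; "joints": joint angles; "dq": joint speeds; "effort": joint torques, N m; "ee_pos": TCP position; "tool_rot": TCP orientation; "contact_force": force on the tool from outside, world axes, zero at the start; "torque": the same for the moment, N m; "finger_gap": finger opening in mm.
Only numpy, scipy, OpenCV 4.12 (cv2) and the standard library are available. Lean on these libraries where they do the work, as an engineer would, in place of code of your own. Each camera call takes 0.05 s, during which the arm holds its last target.

## Working session

There is one attempt and no reset: what is moved stays moved. The work goes in short steps, Python scripts to look and compute and a tool call to move; the robot and the scene stay as the last step left them, time stands still between calls to the robot, and variables do not carry over. Pictures are saved under pics/ and viewed, and the job is handed in when it is done.

Besides the shell and the picture viewer there is one more tool, called after "Request:" by a JSON object that holds its "fn" and its "kwargs", one argument or row to a line. drive_tool: Moves the arm, as the interface text tells. Its arguments: {"type":"object","properties":{"targets":{"type":"array","items":{"type":"array","items":{"type":"array","items":{"type":"number"}}}},"grip_force":{"type":"number"}},"required":["targets"]}

```bash
ls; mkdir -p pics; python3 - <<'E'
from bench import env
import cv2
for n in ("side","top"):
    im=env.snapshot(n); cv2.imwrite(f"pics/{n}0.png",im[:,:,::-1])
    p=env.camera_params(n); print(n,p)
print(env.sense())
E
```

```text
pics
side {'intrinsics': array([[474.25367271,   0.        , 315.69289927],
       [  0.        , 474.25367271, 236.62249378],
       [  0.        ,   0.        ,   1.        ]]), 'extrinsics': array([[-8.33588311e-01, -3.61127451e-01,  4.17992216e-01,
         1.17987559e+02],
       [-5.52386154e-01,  5.45315981e-01, -6.30476025e-01,
         6.33567437e+02],
       [-2.55635899e-04, -7.56450557e-01, -6.54050831e-01,
         7.97884287e+02],
       [ 0.00000000e+00,  0.00000000e+00,  0.00000000e+00,
         1.00000000e+00]])}
top {'intrinsics': array([[457.72484931,   0.        , 327.10789497],
       [  0.        , 457.72484931, 231.65678732],
       [  0.        ,   0.        ,   1.        ]]), 'extrinsics': array([[ 1.60951786e-02, -9.96180931e-01,  8.58166473e-02,
         4.48227025e+02],
       [-9.99868236e-01, -1.62169508e-02, -7.21995817e-04,
        -2.81420251e+01],
       [ 2.11092281e-03, -8.57937191e-02, -9.96310685e-01,
         1.24108992e+03],
       [ 0.00000000e+00,  0.00000000e+00,  0.00000000e+00,
         1.00000000e+00]])}
{'clock': 0.1, 'joints': array([-1.37847707e+00,  5.28396132e-01,  1.43379354e+00,  1.71019860e-06,
        1.18141255e+00, -1.78498862e-01]), 'dq': array([ 1.29068717e-03, -4.60003032e-04,  2.91901110e-05,  5.82650857e-04,
       -9.77492279e-04,  9.12750818e-04]), 'effort': array([ 1.75202069e-05, -4.40985346e+01, -1.77150714e+01,  6.35750033e-02,
        5.34232333e-02, -5.05066657e-05]), 'ee_pos': array([ 226.3837686 , -581.83510468,  221.64924945]), 'tool_rot': array([-0.37868201,  2.02095637, -2.01682859]), 'contact_force': array([-0.59871403, -0.02116846,  0.43117327]), 'torque': array([-0.0017614 ,  0.03405861,  0.02903023]), 'finger_gap': 87.18775280395167}
```

View pics/side0.png

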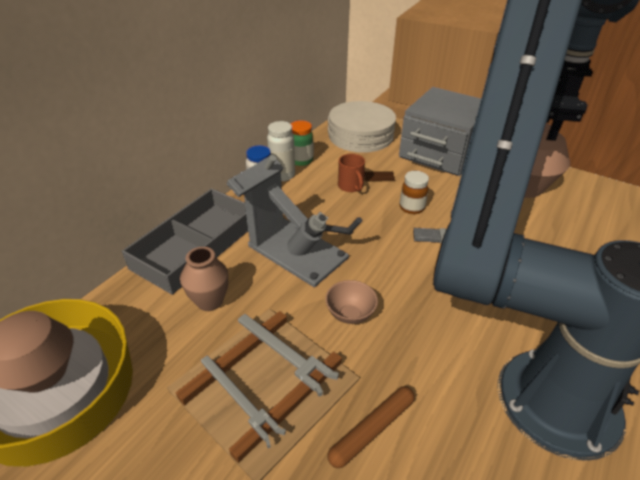

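View pics/top0.png

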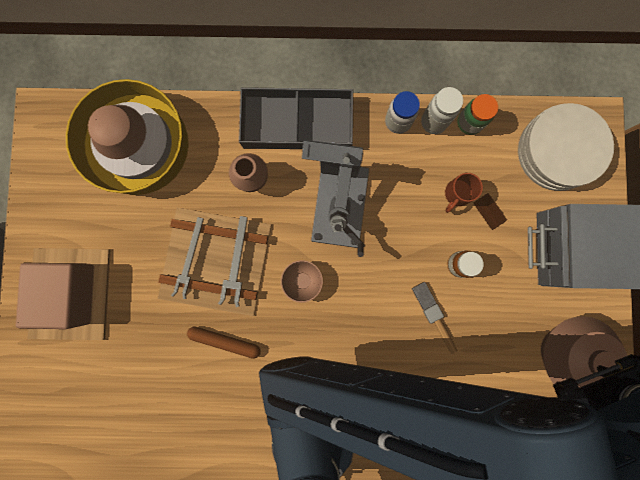

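The side view shows the stand at about (300,225) and the rest at (265,380). In the top view the stand is at (340,195), the rest at (215,260), the vase at (248,172), the bowl at (302,281) and the jar at (468,264). I'll enlarge the parts that matter.

```bash
python3 - <<'E'
import cv2
t=cv2.imread("pics/top0.png"); s=cv2.imread("pics/side0.png")
def c(im,x,y,w,h,k,n):
    cv2.imwrite(n,cv2.resize(im[y:y+h,x:x+w],None,fx=k,fy=k,interpolation=cv2.INTER_CUBIC))
c(t,290,130,120,140,4,"pics/t_stand.png"); c(t,150,200,135,115,5,"pics/t_rest.png")
c(s,220,150,150,140,4,"pics/s_stand.png"); c(s,170,300,200,175,4,"pics/s_rest.png")
E
```

```text
(no output)
```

View pics/t_stand.png

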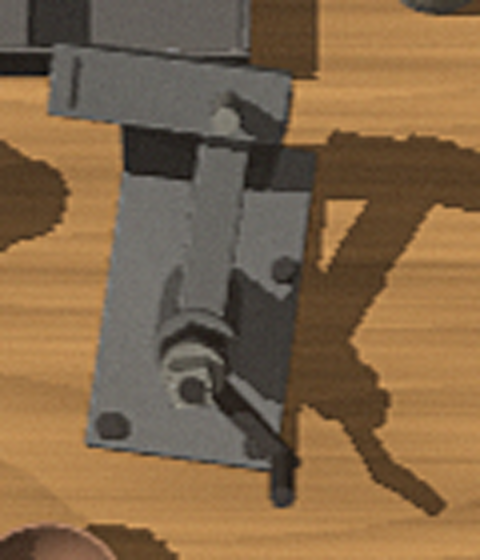

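View pics/t_rest.png

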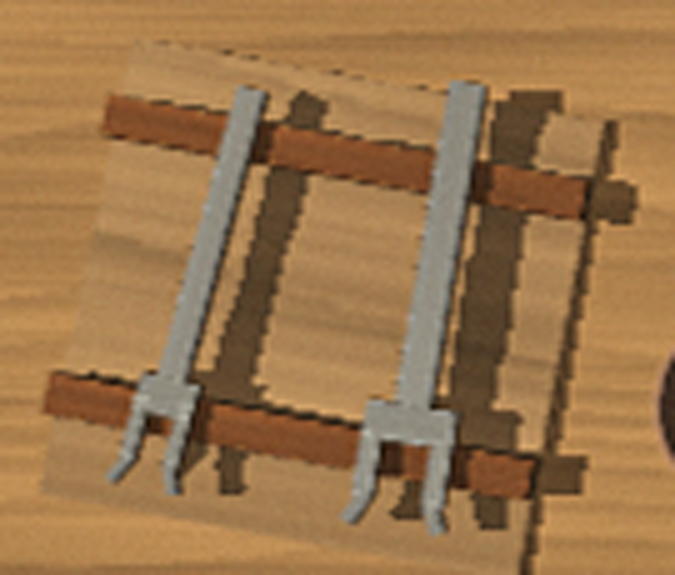

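View pics/s_stand.png

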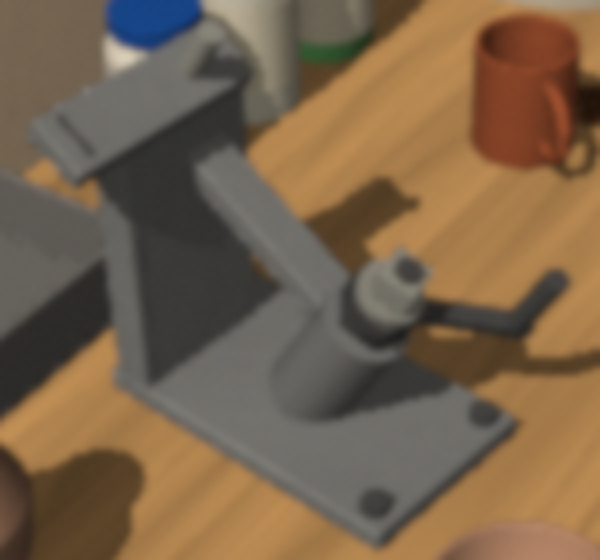

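View pics/s_rest.png

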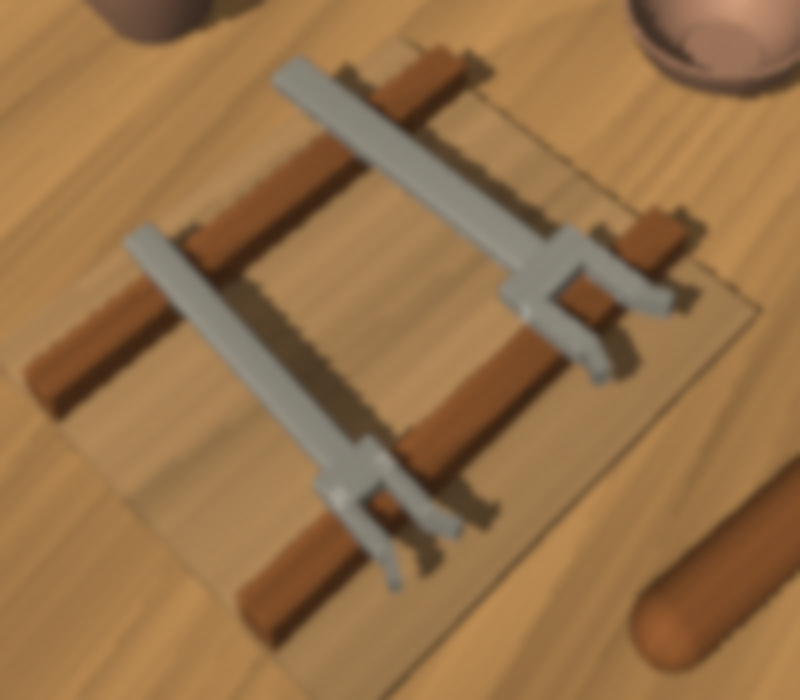

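```bash
cat > h.py <<'E'
import numpy as np
from scipy.spatial.transform import Rotation as R
from scipy.optimize import least_squares
from bench import env
CP={n:env.camera_params(n) for n in("side","top")}
def proj(n,P):
    E=CP[n]["extrinsics"];K=CP[n]["intrinsics"]
    p=(np.atleast_2d(P)-E[:3,3])@E[:3,:3]; q=p@K.T
    return q[:,:2]/q[:,2:]
S30,C30=.5,np.sqrt(.75)
RS=np.array([[C30,0,-S30],[0,1,0],[S30,0,C30]])  # cols uphill,y,axis
def plane(u,v,w): return np.array([-30,0,130])+RS@np.array([u,v,w])
def Rz(a): return R.from_euler('z',a).as_matrix()
E
cat > fit.py <<'E'
from h import *
# stand points : (cam, pixel crop, origin, scale, stand coord)
T=lambda x,y:("top",(290+x/4,130+y/4)); S=lambda x,y:("side",(220+x/4,150+y/4))
P=[]
def a(o,p): P.append((o[0],np.array(o[1]),np.array(p,float)))
a(T(88,438),(-75,65,16));a(S(380,532),(-75,65,16));a(S(518,422),(-75,-65,16));a(S(120,376),(145,65,16))
for o,u,v in[(T(62,42),191,104),(T(48,113),149,104),(T(294,75),191,-32),(T(280,147),149,-32),(S(35,125),191,104),(S(80,182),149,104),(S(247,80),149,-32)]:
    a(o,plane(u,v,0))
a(T(190,388),plane(0,0,22));a(S(410,270),plane(0,0,22))
def res(q,full=False):
    r=[]
    for c,px,p in P: r.append(proj(c,Rz(q[2])@p+[q[0],q[1],0])[0]-px)
    r.append(0*r[0])
    return np.array(r).ravel()
s=least_squares(res,[600,-80,0],loss='soft_l1',x_scale=[10,10,.1]);print("stand",s.x);print(res(s.x).reshape(-1,2).round(1).tolist())
st=s.x
# lever: angle total
def lv(th,w): return Rz(st[2])@plane(85*np.cos(th),85*np.sin(th),w)+[st[0],st[1],0]
L=[(T(283,494),38),(S(557,279),38)]
def rl(q): return np.concatenate([proj(o[0],lv(q[0],w))[0]-o[1] for o,w in L])
for t0 in(3.6,4.2):
    s2=least_squares(rl,[t0]);print("lever acw deg",np.degrees(s2.x),rl(s2.x).round(1),"screw+nut",np.radians(155)-s2.x)
# spanner
T=lambda x,y:("top",(150+x/5,200+y/5)); S=lambda x,y:("side",(170+x/4,300+y/4))
P=[]
a(T(452,83),(205,10,42));a(T(487,88),(205,-10,42));a(T(370,401),(31,24,42));a(T(458,410),(31,-24,42))
a(T(347,520),(-31,26,42));a(T(438,531),(-31,-26,42))
a(S(275,75),(205,10,42));a(S(303,58),(205,-10,42));a(S(570,228),(31,-24,42));a(S(502,283),(31,24,42));a(S(600,372),(-31,26,42));a(S(672,297),(-31,-26,42))
s3=least_squares(res,[450,200,0],loss='soft_l1',x_scale=[10,10,.1]);print("spanner",s3.x);print(res(s3.x).reshape(-1,2).round(1).tolist())
# obstacles
def ray(n,px,z):
    E=CP[n]["extrinsics"];d=E[:3,:3]@np.linalg.inv(CP[n]["intrinsics"])@[px[0],px[1],1]
    return E[:3,3]+d*(z-E[2,3])/d[2]
print("vase",ray("top",(246,169),140),"bowl",ray("top",(302,281),50),"jar",ray("top",(470,264),100))
s=env.sense();print(R.from_rotvec(s["tool_rot"]).as_matrix().round(3))
E
python3 fit.py
```

```text
stand [ 5.95377318e+02 -5.80669585e+01 -1.24114202e-01]
[[-1.7, 1.1], [0.2, 0.5], [0.7, -1.7], [-1.8, -2.4], [-2.2, -0.2], [-0.5, -0.1], [-0.7, -0.2], [-0.0, -0.4], [0.1, -1.8], [1.4, -1.6], [3.5, -2.4], [-0.3, -0.3], [0.2, 0.3], [-0.0, 0.0]]
lever acw deg [229.38684336] [-0.4  0.3  1.2 -0.6] screw+nut [-1.29829534]
lever acw deg [229.38684479] [-0.4  0.3  1.2 -0.6] screw+nut [-1.29829536]
spanner [ 3.87665266e+02  2.21695973e+02 -1.43074468e-01]
[[-0.8, -1.7], [-0.3, -1.5], [-1.4, -0.6], [-0.8, 0.5], [-1.8, -0.8], [-0.2, 0.2], [-0.1, -0.8], [0.2, -2.2], [0.9, -1.5], [0.4, 1.3], [0.6, 0.1], [1.4, -0.4], [-0.0, -0.0]]
vase [693.42074428 171.60043385 140.        ] bowl [421.63135767  33.8907637   50.        ] jar [ 471.52268788 -385.83781247  100.        ]
[[-0.932 -0.     0.362]
 [-0.362  0.002 -0.932]
 [-0.    -1.    -0.002]]
```

```bash
cat > ov.py <<'E'
import cv2,sys
from h import *
def overlay(img,n,polys,box,k,out):
    x,y,w,h=box
    im=cv2.resize(img[y:y+h,x:x+w],None,fx=k,fy=k,interpolation=cv2.INTER_CUBIC)
    for pts,col,cl in polys:
        q=((proj(n,np.array(pts))+.5-[x,y])*k).round().astype(int)
        cv2.polylines(im,[q.reshape(-1,1,2)],cl,col,1,cv2.LINE_AA)
    cv2.imwrite(out,im)
def standW(st,p): return (Rz(st[2])@np.atleast_2d(p).T).T+[st[0],st[1],0]
def circ(c,r,w,st): return standW(st,[plane(c[0]+r*np.cos(t),c[1]+r*np.sin(t),w) for t in np.linspace(0,6.28,25)])
def stand_polys(st,screw=None,lev=None):
    G=(0,255,0);o=[]
    o.append((standW(st,[(-75,65,16),(-75,-65,16),(145,-65,16),(145,65,16)]),G,True))
    o.append((standW(st,[plane(*p,0) for p in[(149,-32),(191,-32),(191,104),(149,104)]]),G,True))
    o.append((circ((0,0),20,0,st),(255,255,0),True))
    o.append((circ((170,2),8,37,st),(0,255,255),True));o.append((circ((170,2),8,0,st),(0,255,255),True))
    if screw is not None:
        c=[12*np.sqrt(2)*np.array([np.cos(-screw+np.pi/4+i*np.pi/2),np.sin(-screw+np.pi/4+i*np.pi/2)]) for i in range(4)]
        for w in(22,0): o.append((standW(st,[plane(*p,w) for p in c]),(0,0,255),True))
    if lev is not None:
        for w in(38,-12): o.append((circ((85*np.cos(lev),85*np.sin(lev)),8,w,st),(255,0,255),True))
    return o
SPO=[(205,10),(31,10),(31,24),(-18,24),(-31,28),(-31,17),(-18,13),(13,13),(13,-13),(-18,-13),(-31,-17),(-31,-28),(-18,-24),(31,-24),(31,-10),(205,-10)]
def sp_polys(sp,z=42):
    return [((Rz(sp[2])@np.array([(*p,0) for p in SPO],float).T).T+[sp[0],sp[1],z],(0,255,0),True)]
E
cat > o1.py <<'E'
from ov import *
import json
st=[595.4,-58.1,-.124];sp=[387.7,221.7,-.143]
if len(sys.argv)>1: st,sp=json.loads(sys.argv[1])
t=cv2.imread("pics/top0.png"); s=cv2.imread("pics/side0.png")
sc=float(sys.argv[2]) if len(sys.argv)>2 else -.36
a=sys.argv[3] if len(sys.argv)>3 else "a"
overlay(t,"top",stand_polys(st,sc,np.radians(229.4)),(290,130,120,140),4,f"pics/o1{a}.png")
overlay(s,"side",stand_polys(st,sc,np.radians(229.4)),(220,150,150,140),4,f"pics/o2{a}.png")
overlay(t,"top",sp_polys(sp),(170,200,100,115),5,f"pics/o3{a}.png")
overlay(s,"side",sp_polys(sp),(220,300,130,110),5,f"pics/o4{a}.png")
I=[cv2.imread(f"pics/o{i}{a}.png") for i in(1,2,3,4)]
def pad(i): o=np.zeros((580,660,3),np.uint8);h=min(580,i.shape[0]);w=min(660,i.shape[1]);o[:h,:w]=i[:h,:w];return o
E
python3 o1.py
```

```text
(no output)
```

View pics/o1a.png

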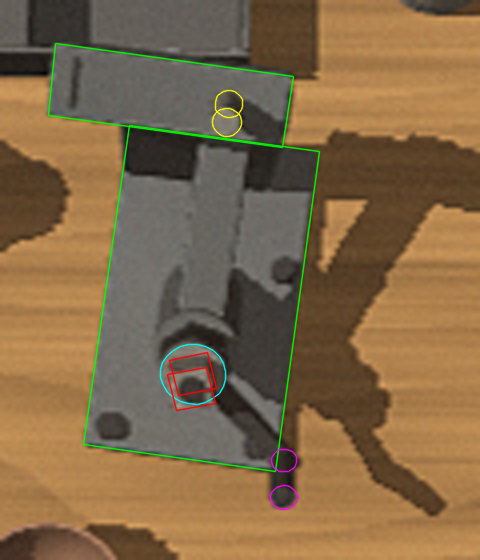

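View pics/o2a.png

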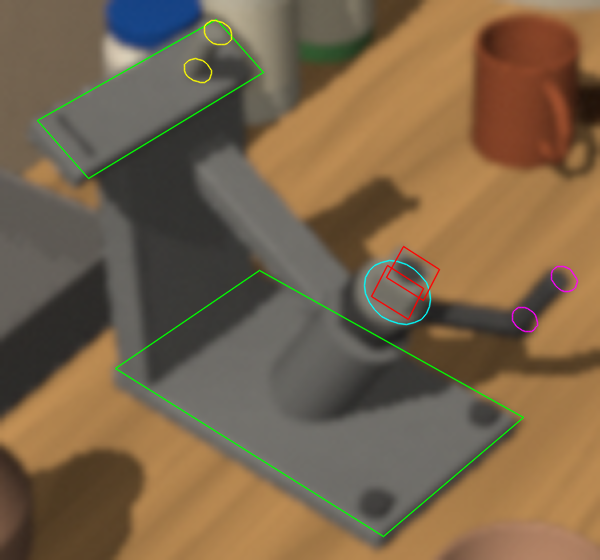

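View pics/o3a.png

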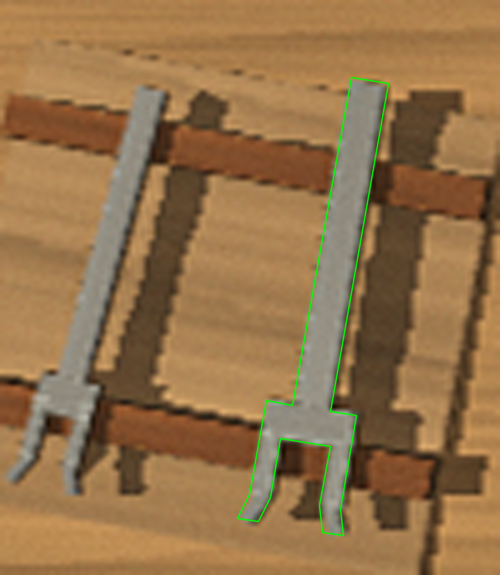

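View pics/o4a.png

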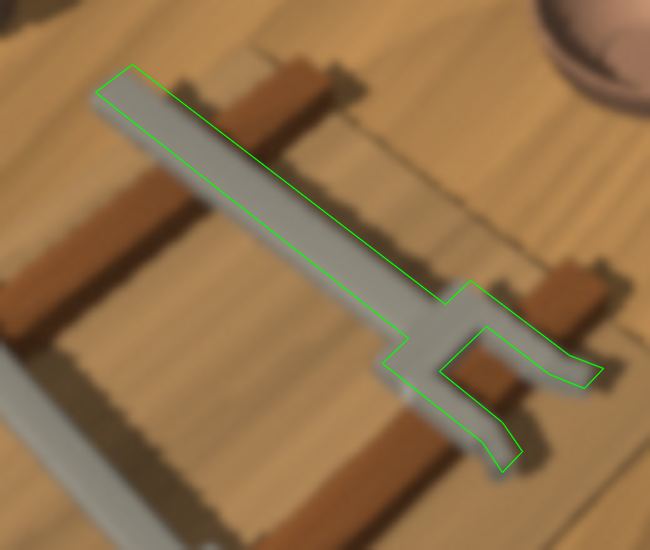

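```bash
cat > o2.py <<'E'
from ov import *
st=[595.4,-58.1,-.124]
t=cv2.imread("pics/top0.png"); s=cv2.imread("pics/side0.png")
r=[]
for sc in (None,-.26,-.36,-.46):
    overlay(t,"top",stand_polys(st,sc)[-2:] if sc else [],(325,205,30,35),9,"/tmp/a.png");a=cv2.imread("/tmp/a.png")
    overlay(s,"side",stand_polys(st,sc)[-2:] if sc else [],(302,205,30,30),9,"/tmp/b.png");b=cv2.imread("/tmp/b.png")
    r.append(np.vstack([a,b])[:, :198] if 0 else np.vstack([a,b]))
im=np.hstack(r); cv2.imwrite("pics/sq.png",cv2.resize(im,(800,int(im.shape[0]*800/im.shape[1]))))
E
python3 o2.py
```

```text
(no output)
```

View pics/sq.png

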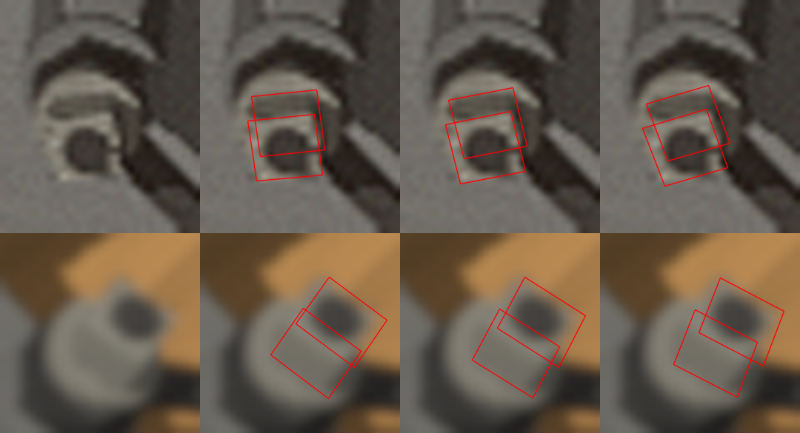

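```bash
cat > mv.py <<'E'
from h import *
ST=np.array([595.4,-58.1,-.124])
def toolR(yv,zv):
    y=np.array(yv,float);y/=np.linalg.norm(y);z=np.array(zv,float);z-=y*(z@y);z/=np.linalg.norm(z)
    return np.column_stack([np.cross(y,z),y,z])
def rel(pos,Rt,s=None):
    s=s or env.sense();R0=R.from_rotvec(s["tool_rot"]).as_matrix()
    d=R0.T@(np.array(pos)-s["ee_pos"])/1000; w=np.degrees(R.from_matrix(R0.T@Rt).as_rotvec())
    return [round(float(v),4) for v in d]+[round(float(v),1) for v in w]
def sW(p): return Rz(ST[2])@np.array(p)+[ST[0],ST[1],0]
def down(yaw): return toolR([0,0,-1],[np.cos(yaw),np.sin(yaw),0])
def spg(ang,gx,du,w,off=(0,0)):
    """TCP pose holding spanner at spanner-x gx; handle at ang acw of uphill, spanner shifted du along handle, raised w above shoulder"""
    h=np.array([np.cos(ang),np.sin(ang),0]);n=np.array([-np.sin(ang),np.cos(ang),0])
    g=h*(gx+du)+np.array([0,0,w+6-19.])+np.array([off[0],off[1],0])
    pos=sW(plane(*g)); M=Rz(ST[2])@RS
    return pos,toolR(M@[0,0,-1],M@(-n))
def st():
    s=env.sense();print(s["clock"],s["ee_pos"].round(1),"F",s["contact_force"].round(1),"T",s["torque"].round(2),"gap",round(s["finger_gap"],1),"j",s["joints"].round(2));return s
E
python3 - <<'E'
from mv import *
st()
yaw=np.radians(-98.2)
print(rel([460,-180,260],down(yaw)))
for a in((.32,75,50,80),(.32,75,50,5),(.32,75,0,1)): print(spg(*a))
E
```

```text
0.1 [ 226.4 -581.8  221.6] F [-0.6 -0.   0.4] T [-0.    0.03  0.03] gap 87.2 j [-1.38  0.53  1.43  0.    1.18 -0.18]
[-0.3634, -0.0376, -0.2899, 0.1, 29.4, 0.0]
(array([639.21961752, -23.93658665, 247.35091568]), array([[-0.85465644,  0.49616092,  0.15292715],
       [-0.21047661, -0.06184124, -0.97564095],
       [-0.47461771, -0.8660254 ,  0.15728328]]))
(array([676.43168674, -28.57467941, 182.3990104 ]), array([[-0.85465644,  0.49616092,  0.15292715],
       [-0.21047661, -0.06184124, -0.97564095],
       [-0.47461771, -0.8660254 ,  0.15728328]]))
(array([635.68350854, -39.34587487, 155.20402333]), array([[-0.85465644,  0.49616092,  0.15292715],
       [-0.21047661, -0.06184124, -0.97564095],
       [-0.47461771, -0.8660254 ,  0.15728328]]))
```

Request:
{"fn": "drive_tool", "kwargs": {
  "targets": [
    [[-0.363,-0.038,-0.29,0,29.4,0,-0.3],[-0.363,-0.038,-0.29,0,29.4,0,-0.3],[-0.363,-0.038,-0.29,0,29.4,0,-0.3],[-0.363,-0.038,-0.29,0,29.4,0,-0.3],[-0.363,-0.038,-0.29,0,29.4,0,-0.3],[-0.363,-0.038,-0.29,0,29.4,0,-0.3],[-0.363,-0.038,-0.29,0,29.4,0,-0.3],[-0.363,-0.038,-0.29,0,29.4,0,-0.3],[-0.363,-0.038,-0.29,0,29.4,0,-0.3],[-0.363,-0.038,-0.29,0,29.4,0,-0.3]]
  ],
  "grip_force": 40
}}

```text
clock: 0.93
ee_pos: [434.8, -221.5, 256.2]
tool_rot: [-0.152, -2.149, 2.144]
contact_force: [1.1, 0.3, 0.6]
finger_gap: 56.4
```

```bash
python3 - <<'E'
from mv import *
st()
yaw=np.radians(-98.2)
print(rel([462,211,150],down(yaw)))
E
```

```text
0.9333 [ 434.8 -221.5  256.2] F [1.1 0.3 0.6] T [ 0.03  0.03 -0.05] gap 56.4 j [-0.7   0.3   1.72  0.    1.12  1.01]
[0.0344, 0.1072, -0.4318, 0.1, 0.0, 0.1]
```

Request:
{"fn": "drive_tool", "kwargs": {
  "targets": [
    [[0.034,0.03,-0.432,0,0,0,-0.3],[0.034,0.03,-0.432,0,0,0,-0.3],[0.034,0.03,-0.432,0,0,0,-0.3],[0.034,0.03,-0.432,0,0,0,-0.3],[0.034,0.03,-0.432,0,0,0,-0.3],[0.034,0.07,-0.432,0,0,0,-0.3],[0.034,0.107,-0.432,0,0,0,-0.3],[0.034,0.107,-0.432,0,0,0,-0.3],[0.034,0.107,-0.432,0,0,0,-0.3],[0.034,0.107,-0.432,0,0,0,-0.3]]
  ]
}}

```text
clock: 1.77
ee_pos: [459.8, 178.4, 164.6]
tool_rot: [-0.152, -2.149, 2.145]
contact_force: [0.6, -0.7, -0.1]
finger_gap: 56.7
```

```bash
python3 - <<'E'
from mv import *
st()
yaw=np.radians(-98.2)
print(rel([462,211,17.5],down(yaw)))
E
```

```text
1.7667 [459.8 178.4 164.6] F [ 0.6 -0.7 -0.1] T [-0.04 -0.05 -0.07] gap 56.7 j [0.14 0.44 1.82 0.   0.89 1.85]
[0.0023, 0.1472, -0.0323, 0.1, 0.0, 0.1]
```

Request:
{"fn": "drive_tool", "kwargs": {
  "targets": [
    [[0.002,0.01,-0.032,0,0,0,-0.3],[0.002,0.04,-0.032,0,0,0,-0.3],[0.002,0.08,-0.032,0,0,0,-0.3],[0.002,0.115,-0.032,0,0,0,-0.3],[0.002,0.147,-0.032,0,0,0,-0.3],[0.002,0.147,-0.032,0,0,0,-0.3],[0.002,0.147,-0.032,0,0,0,-0.3]]
  ]
}}

```text
clock: 2.35
ee_pos: [460.6, 210.4, 16.1]
tool_rot: [-0.146, -2.145, 2.144]
contact_force: [0.2, -0.6, 1.1]
finger_gap: 56.5
```

```bash
python3 - <<'E'
from mv import *
import cv2
st()
print(rel([462,211,17.5],down(np.radians(-98.2))))
a=env.snapshot("side");t=env.snapshot("top")
cv2.imwrite("pics/g1.png",np.vstack([cv2.resize(a[280:400,210:370,::-1],None,fx=2.5,fy=2.5),cv2.resize(t[200:320,150:310,::-1],None,fx=2.5,fy=2.5)])[:600])
E
```

```text
2.35 [460.6 210.4  16.1] F [ 0.2 -0.6  1.1] T [ 0.05 -0.03  0.02] gap 56.5 j [0.21 0.72 1.87 0.   0.55 1.92]
[-0.0013, -0.0014, -0.0008, 0.0, 0.0, 0.4]
```

View pics/g1.png

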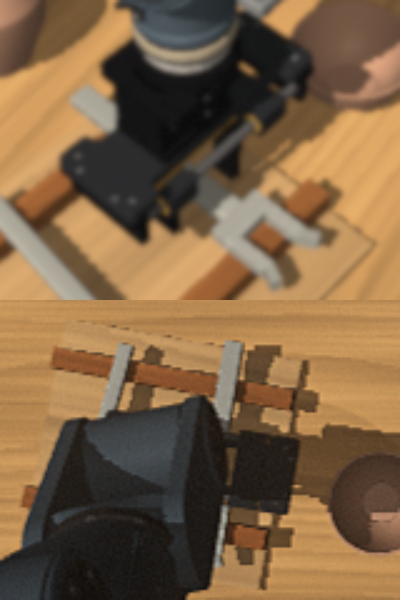

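The gripper straddles the handle, with the jaw visible at about (265,225) in the side crop. The spanner hasn't moved, so I'll close on it.

Request:
{"fn": "drive_tool", "kwargs": {
  "targets": [
    [[0,0,0,0,0,0,1],[0,0,0,0,0,0,1],[0,0,0,0,0,0,1],[0,0,0,0,0,0,1],[0,0,0,0,0,0,1],[0,0,0,0,0,0,1],[0,-0.02,0,0,0,0,1],[0,-0.06,0,0,0,0,1],[0,-0.1,0,0,0,0,1],[0,-0.1,0,0,0,0,1]]
  ],
  "grip_force": 50
}}

```text
clock: 3.28
ee_pos: [467.3, 211.7, 124.8]
tool_rot: [-0.168, -2.16, 2.147]
contact_force: [1.1, 0.4, -1.7]
finger_gap: 19.3
```

```bash
python3 - <<'E'
from mv import *
import cv2
s=st()
a=env.snapshot("side");t=env.snapshot("top")
cv2.imwrite("pics/g2.png",np.vstack([cv2.resize(a[220:400,210:370,::-1],None,fx=2,fy=2),cv2.resize(t[200:320,150:310,::-1],None,fx=2,fy=2)])[:600])
p,Rt=spg(.32,75,50,110); print(p,rel(p,Rt)); 
E
```

```text
3.2833 [467.3 211.7 124.8] F [ 1.1  0.4 -1.7] T [-0.   -0.07 -0.01] gap 19.3 j [0.21 0.52 1.81 0.   0.79 1.92]
[624.33478984 -22.08134955 273.3316778 ] [-0.1925, -0.1531, 0.2071, 4.7, -19.0, 29.5]
```

View pics/g2.png

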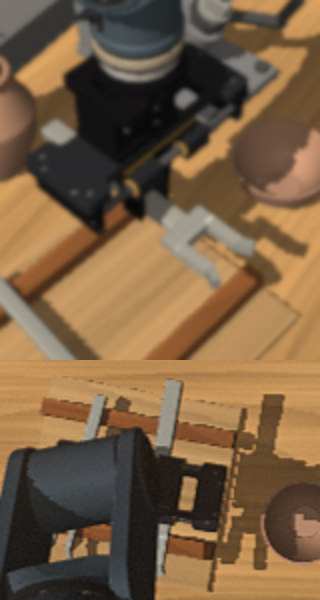

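Request:
{"fn": "drive_tool", "kwargs": {
  "targets": [
    [[0,-0.04,0.02,0,0,0,1],[-0.01,-0.08,0.05,2,-6,10,1],[-0.192,-0.153,0.207,4.7,-19,29.5,1],[-0.192,-0.153,0.207,4.7,-19,29.5,1],[-0.192,-0.153,0.207,4.7,-19,29.5,1],[-0.192,-0.153,0.207,4.7,-19,29.5,1],[-0.192,-0.153,0.207,4.7,-19,29.5,1],[-0.192,-0.153,0.207,4.7,-19,29.5,1],[-0.192,-0.153,0.207,4.7,-19,29.5,1],[-0.192,-0.153,0.207,4.7,-19,29.5,1]]
  ]
}}

```text
clock: 4.22
ee_pos: [626.7, -26.0, 272.9]
tool_rot: [0.31, 1.745, -1.969]
contact_force: [0.1, -0.8, -1.6]
finger_gap: 19.6
```

```bash
cat >> mv.py <<'E'
def spoly(s,gx,gy=0,tilt=0,z=12):
    """polys of the spanner assumed rigid in the gripper: spanner x=-tool x, y=-tool z, z=-tool y"""
    R0=R.from_rotvec(s["tool_rot"]).as_matrix()
    o=[]
    for zz in(0,12):
        P=[]
        import ov
        for (x,y) in ov.SPO:
            P.append(s["ee_pos"]+R0@(np.array([-(x-gx),0,0])+np.array([0,0,-(y-gy)])+np.array([0,-(19-6+zz),0])*1.0))
        o.append((np.array(P),(0,255,0) if zz else (0,200,255),True))
    return o
E
python3 - <<'E'
from mv import *
from ov import *
s=st()
a=env.snapshot("side")[:,:,::-1].copy();t=env.snapshot("top")[:,:,::-1].copy()
P=spoly(s,75)+stand_polys(ST,-.31)
overlay(a,"side",P,(200,100,200,150),4,"pics/h1.png");overlay(t,"top",P,(260,100,150,150),4,"pics/h2.png")
p,Rt=spg(.32,75,50,110); print(p,rel(p,Rt)); 
E
```

```text
4.2167 [626.7 -26.  272.9] F [ 0.1 -0.8 -1.6] T [ 0.05  0.54 -0.01] gap 19.6 j [-0.25  0.31  1.79  0.12  0.52  1.04]
[624.33478984 -22.08134955 273.3316778 ] [-0.0037, -0.0019, 0.0007, 0.1, -0.1, 0.4]
```

View pics/h1.png

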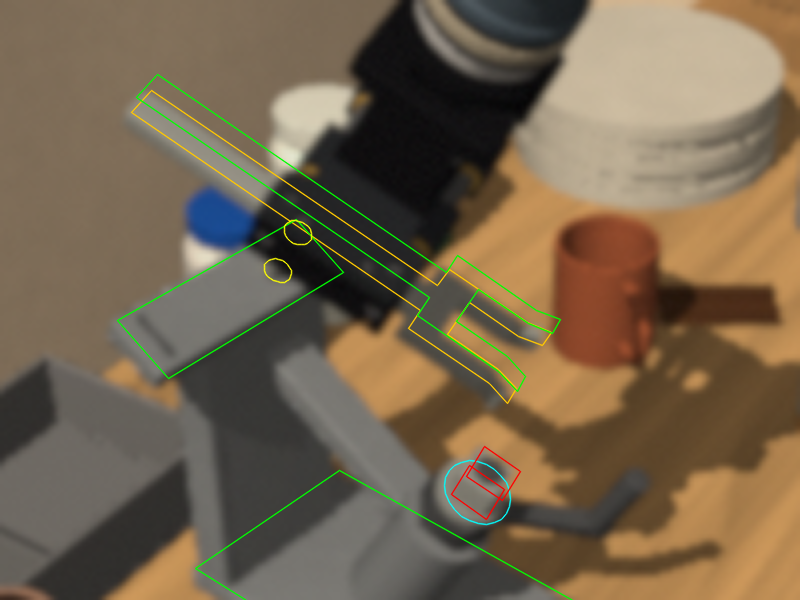

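View pics/h2.png

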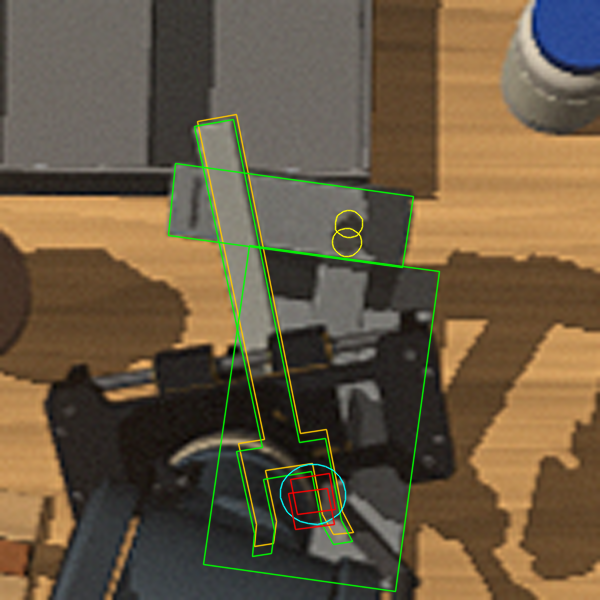

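```bash
python3 - <<'E'
from mv import *
s=st()
p,Rt=spg(.32,75,55,25); print(p,rel(p,Rt)); 
E
```

```text
4.3167 [621.9 -22.2 269.8] F [-0.9  0.  -2.6] T [0.06 0.56 0.01] gap 20.0 j [-0.24  0.31  1.79  0.12  0.53  1.04]
[670.78175047 -26.28547163 202.09260702] [-0.0094, 0.083, 0.001, 0.1, -0.1, 0.4]
```

Request:
{"fn": "drive_tool", "kwargs": {
  "targets": [
    [[-0.009,0.04,0.001,0,0,0,1],[-0.009,0.083,0.001,0,0,0,1],[-0.009,0.083,0.001,0,0,0,1],[-0.009,0.083,0.001,0,0,0,1],[-0.009,0.083,0.001,0,0,0,1],[-0.009,0.083,0.001,0,0,0,1]]
  ]
}}

```text
clock: 4.82
ee_pos: [669.7, -25.4, 203.1]
tool_rot: [0.3, 1.752, -1.967]
contact_force: [-0.4, -0.8, -0.8]
finger_gap: 19.4
```

```bash
cat > look.py <<'E'
from mv import *
from ov import *
import os
def look(tag,gx=75,sc=-.31,lev=None,sb=(225,110,140,130),tb=(280,130,120,120),sp=True,st_=True,k=4):
    t=env.snapshot("top")[:,:,::-1].copy();a=env.snapshot("side")[:,:,::-1].copy()
    s=st()
    cv2.imwrite(f"pics/{tag}_rs.png",a);cv2.imwrite(f"pics/{tag}_rt.png",t)
    P=(spoly(s,gx) if sp else [])+(stand_polys(ST,sc,lev) if st_ else [])
    overlay(a,"side",P,sb,k,f"pics/{tag}_s.png");overlay(t,"top",P,tb,k,f"pics/{tag}_t.png")
    return s
E
python3 - <<'E'
from look import *
look("i1")
p,Rt=spg(.32,75,55,25); print(p,rel(p,Rt)); 
E
```

```text
4.9167 [670.4 -25.9 204.5] F [-0.7  0.4 -2.1] T [0.13 0.51 0.02] gap 19.4 j [-0.23  0.47  1.75  0.13  0.4   1.04]
[670.78175047 -26.28547163 202.09260702] [0.0009, 0.0023, 0.0001, 0.1, -0.1, 0.2]
```

View pics/i1_s.png

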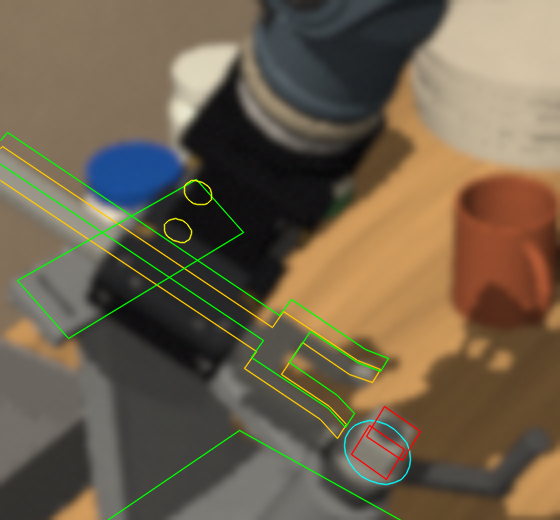

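View pics/i1_t.png

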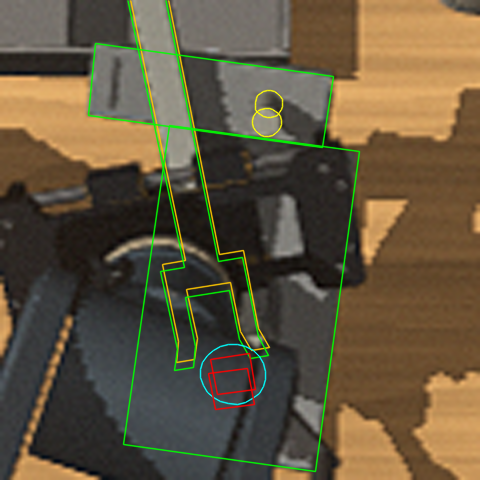

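```bash
python3 - <<'E'
from look import *
a=cv2.imread("pics/i1_rs.png");t=cv2.imread("pics/i1_rt.png")
cv2.imwrite("pics/i1_c.png",cv2.resize(a[170:250,265:365],None,fx=7,fy=7,interpolation=cv2.INTER_CUBIC))
cv2.imwrite("pics/i1_d.png",cv2.resize(a[110:190,190:290],None,fx=7,fy=7,interpolation=cv2.INTER_CUBIC))
E
```

```text
(no output)
```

View pics/i1_c.png

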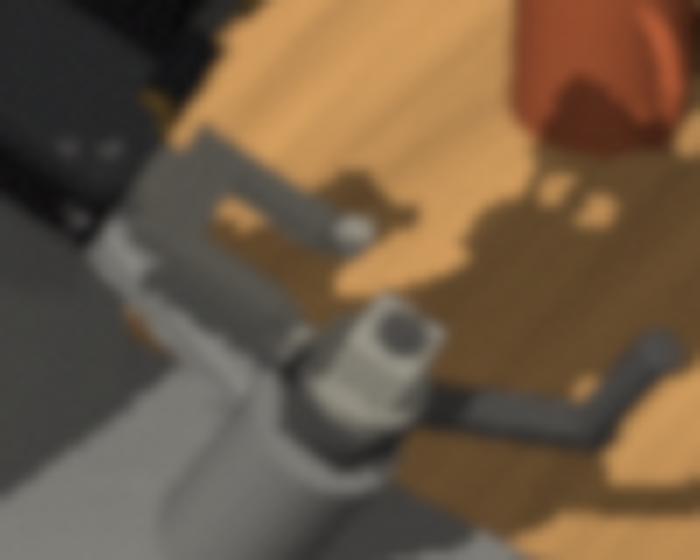

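View pics/i1_d.png

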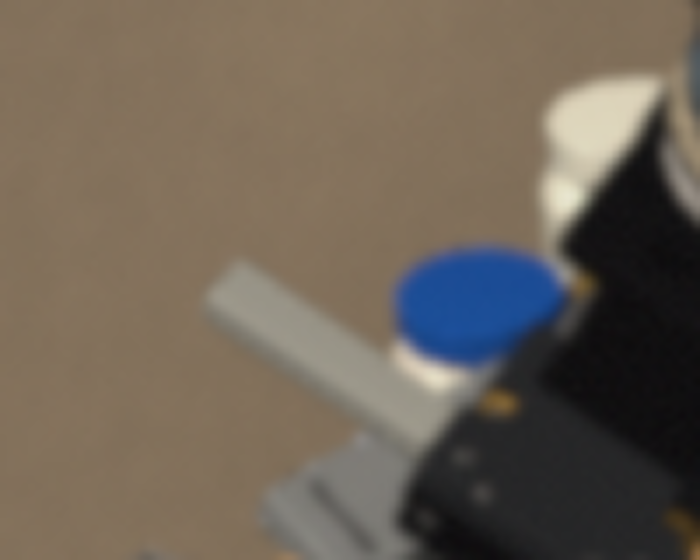

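```bash
python3 - <<'E'
from mv import *
s=st()
R0=R.from_rotvec(s["tool_rot"]).as_matrix()
C=lambda x,y:np.array((265+x/7-.5,170+y/7-.5));D=lambda x,y:np.array((190+x/7-.5,110+y/7-.5))
pk=[(C(205,125),(31,-24)),(D(240,260),(205,-10)),(D(207,300),(205,10)),(C(130,218),(31,24)),(C(378,222),(-31,-28)),(C(310,335),(-31,17)),(C(280,362),(-31,28))]
def X(q,x,y): return s["ee_pos"]+R0@np.array([-(x-q[0]),-(25+q[1]),-(y-q[2])])
def res(q): return np.concatenate([proj("side",X(q,*p))[0]-px for px,p in pk])
for fix in(None,):
    r=least_squares(res,[75,0,0]);print(r.x,res(r.x).reshape(-1,2).round(1).tolist())
r=least_squares(lambda q:res([q[0],q[1],0]),[75,0]);print("gy=0",r.x,res([r.x[0],r.x[1],0]).reshape(-1,2).round(1).tolist())
# square in side: picks of circle centre
print(C(402,332),proj("side",sW(plane(0,0,22))))
E
```

```text
4.9167 [670.4 -25.9 204.5] F [-0.7  0.4 -2.1] T [0.13 0.51 0.02] gap 19.4 j [-0.23  0.47  1.75  0.13  0.4   1.04]
[ 72.02004707 -19.24676454   1.22238794] [[-0.5, 0.4], [-0.4, 0.2], [-0.6, 0.1], [0.4, 1.5], [-1.2, 1.0], [0.0, -1.4], [2.2, -1.8]]
gy=0 [ 72.09731608 -17.703349  ] [[-0.5, 0.4], [-0.5, 0.1], [-0.7, 0.0], [0.4, 1.6], [-1.1, 1.0], [0.1, -1.3], [2.2, -1.7]]
[321.92857143 216.92857143] [[322.70842   217.7777338]]
```

```bash
python3 - <<'E'
from mv import *
s=st()
for w in(16,8): p,Rt=spg(.32,75,52,w); print(p,rel(p,Rt)); 
E
```

```text
4.9167 [670.4 -25.9 204.5] F [-0.7  0.4 -2.1] T [0.13 0.51 0.02] gap 19.4 j [-0.23  0.47  1.75  0.13  0.4   1.04]
[672.68322947 -27.47347259 192.87452526] [0.0039, 0.0113, 0.0001, 0.1, -0.1, 0.2]
[676.65251685 -27.96820248 185.94632203] [0.0039, 0.0193, 0.0001, 0.1, -0.1, 0.2]
```

Request:
{"fn": "drive_tool", "kwargs": {
  "targets": [
    [[0.004,0.004,0,0,0,0,1],[0.004,0.007,0,0,0,0,1],[0.004,0.011,0,0,0,0,1],[0.004,0.011,0,0,0,0,1]]
  ]
}}

```text
clock: 5.25
ee_pos: [672.4, -27.5, 193.0]
tool_rot: [0.302, 1.749, -1.967]
contact_force: [0.0, 0.1, -2.8]
finger_gap: 19.6
```

Request:
{"fn": "drive_tool", "kwargs": {
  "targets": [
    [[0,0.002,0,0,0,0,1],[0,0.004,0,0,0,0,1],[0,0.006,0,0,0,0,1],[0,0.006,0,0,0,0,1]]
  ]
}}

```text
clock: 5.58
ee_pos: [674.9, -27.9, 188.2]
tool_rot: [0.302, 1.749, -1.967]
contact_force: [-6.6, -0.5, 4.1]
finger_gap: 19.6
```

```bash
python3 - <<'E'
from look import *
look("i2")
for w in(16,8): p,Rt=spg(.32,75,52,w); print(p,rel(p,Rt)); 
E
```

```text
5.6833 [674.8 -27.9 188.3] F [-5.2  0.7  4.3] T [-0.03  0.57 -0.03] gap 19.4 j [-0.23  0.5   1.76  0.15  0.37  1.02]
[672.68322947 -27.47347259 192.87452526] [-0.0004, -0.0051, -0.0, 0.1, -0.1, 0.2]
[676.65251685 -27.96820248 185.94632203] [-0.0004, 0.0029, -0.0, 0.1, -0.1, 0.2]
```

View pics/i2_s.png

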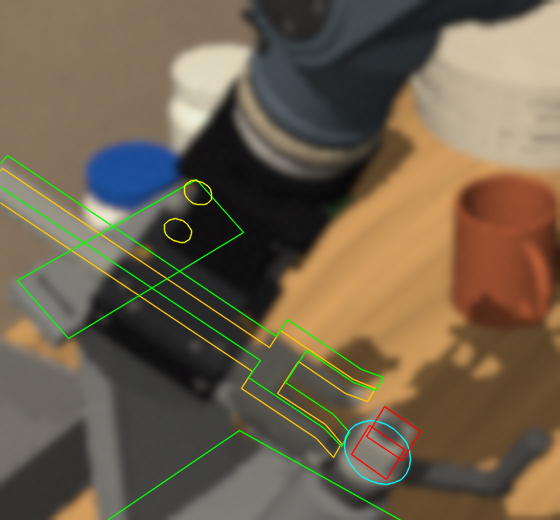

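View pics/i2_t.png

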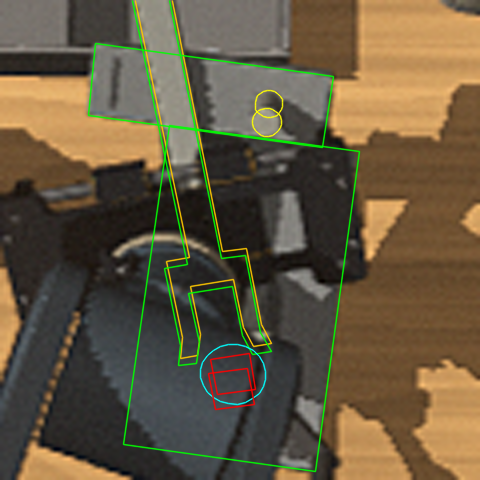

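Request:
{"fn": "drive_tool", "kwargs": {
  "targets": [
    [[0,-0.002,0,0,0,0,1],[0.006,-0.002,0,0,0,0,1],[0.012,-0.002,0,0,0,0,1],[0.018,-0.002,0,0,0,0,1],[0.024,-0.002,0,0,0,0,1],[0.024,-0.002,0,0,0,0,1]]
  ]
}}

```text
clock: 6.18
ee_pos: [659.0, -33.4, 183.2]
tool_rot: [0.322, 1.74, -1.963]
contact_force: [8.9, 6.3, 4.4]
finger_gap: 19.1
```

```bash
python3 - <<'E'
from look import *
look("i3",sp=False)
for du in(15,2): p,Rt=spg(.32,75,du,12.5); print(p,rel(p,Rt)); 
a=cv2.imread("pics/i3_rs.png")
cv2.imwrite("pics/i3_c.png",cv2.resize(a[170:250,265:365],None,fx=7,fy=7,interpolation=cv2.INTER_CUBIC))
E
```

```text
6.2833 [659.  -33.2 183.1] F [8.2 6.5 3.5] T [ 1.33 -1.24  0.19] gap 19.3 j [-0.25  0.49  1.81  0.2   0.31  0.95]
[642.7975045  -35.47755149 172.28258111] [0.0195, 0.0013, -0.0019, -0.2, -0.3, -0.6]
[631.6869708  -38.21374743 166.11255089] [0.0325, 0.0012, -0.0018, -0.2, -0.3, -0.6]
```

View pics/i3_c.png

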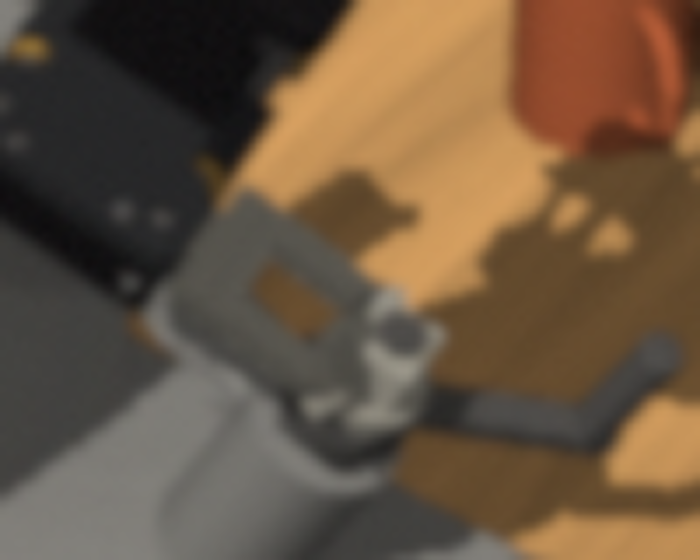

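Request:
{"fn": "drive_tool", "kwargs": {
  "targets": [
    [[-0.008,0,-0.002,0,0,0,1],[-0.008,0.001,-0.004,-0.2,-0.3,-0.6,1],[-0.008,0.001,-0.004,-0.2,-0.3,-0.6,1]]
  ]
}}

```text
clock: 6.53
ee_pos: [665.5, -27.5, 185.0]
tool_rot: [0.303, 1.746, -1.966]
contact_force: [0.4, 0.1, -2.3]
finger_gap: 19.4
```

```bash
python3 - <<'E'
from look import *
st()
for du in(15,2): p,Rt=spg(.32,75,du,12.5); print(p,rel(p,Rt)); 
E
```

```text
6.5333 [665.5 -27.5 185. ] F [ 0.4  0.1 -2.3] T [0.09 0.49 0.01] gap 19.4 j [-0.23  0.5   1.78  0.16  0.35  1.  ]
[642.7975045  -35.47755149 172.28258111] [0.0271, 0.0003, 0.0023, 0.0, 0.0, 0.1]
[631.6869708  -38.21374743 166.11255089] [0.0401, 0.0003, 0.0023, 0.0, 0.0, 0.1]
```

Request:
{"fn": "drive_tool", "kwargs": {
  "targets": [
    [[0.005,0,0,0,0,0,1],[0.01,0,0,0,0,0,1],[0.014,0,0,0,0,0,1],[0.014,0,0,0,0,0,1]]
  ]
}}

```text
clock: 6.87
ee_pos: [659.0, -31.8, 182.7]
tool_rot: [0.32, 1.735, -1.963]
contact_force: [8.9, 4.8, 3.2]
finger_gap: 19.7
```

```bash
python3 - <<'E'
from look import *
look("i4",sp=False)
for du in(15,2): p,Rt=spg(.32,75,du,12.5); print(p,rel(p,Rt)); 
a=cv2.imread("pics/i4_rs.png")
cv2.imwrite("pics/i4_c.png",cv2.resize(a[170:250,265:365],None,fx=7,fy=7,interpolation=cv2.INTER_CUBIC))
E
```

```text
6.9667 [659.  -31.7 182.8] F [8.8 4.4 3.4] T [ 0.83 -1.36  0.32] gap 19.6 j [-0.25  0.49  1.81  0.2   0.31  0.96]
[642.7975045  -35.47755149 172.28258111] [0.0196, 0.001, -0.0004, -0.3, -0.1, -0.7]
[631.6869708  -38.21374743 166.11255089] [0.0326, 0.0009, -0.0003, -0.3, -0.1, -0.7]
```

View pics/i4_c.png

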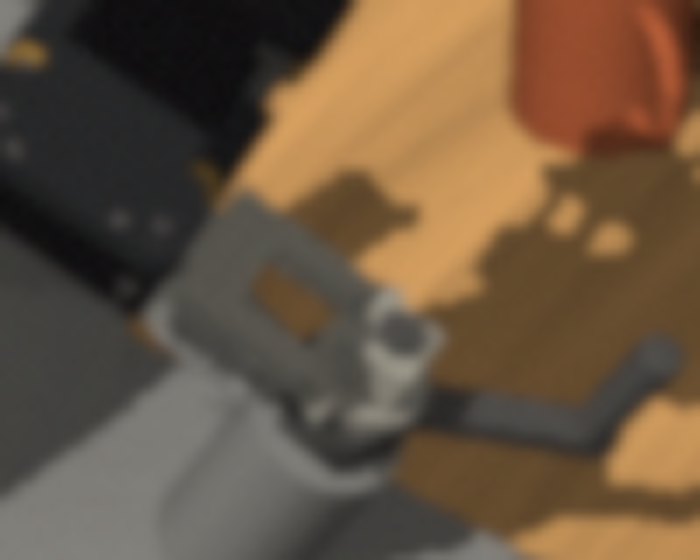

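Request:
{"fn": "drive_tool", "kwargs": {
  "targets": [
    [[-0.007,0,-0.001,0,0,0,1],[-0.007,-0.006,-0.001,-0.3,0,-0.7,1],[-0.007,-0.006,-0.001,-0.3,0,-0.7,1],[0,-0.006,-0.001,-0.3,0,-0.7,1],[0.006,-0.006,-0.001,-0.3,0,-0.7,1],[0.009,-0.006,-0.001,-0.3,0,-0.7,1],[0.009,-0.006,-0.001,-0.3,0,-0.7,1]]
  ]
}}

```text
clock: 7.55
ee_pos: [646.0, -32.5, 181.7]
tool_rot: [0.304, 1.749, -1.968]
contact_force: [-0.1, -0.9, -2.4]
finger_gap: 19.8
```

```bash
python3 - <<'E'
from look import *
look("i5",sp=False)
for du in(15,2): p,Rt=spg(.32,75,du,12.5); print(p,rel(p,Rt)); 
a=cv2.imread("pics/i5_rs.png")
cv2.imwrite("pics/i5_c.png",cv2.resize(a[170:250,265:365],None,fx=7,fy=7,interpolation=cv2.INTER_CUBIC))
E
```

```text
7.65 [647.3 -32.4 182.6] F [ 0.2 -0.4 -2.4] T [-0.08  0.51 -0.01] gap 19.1 j [-0.25  0.48  1.83  0.2   0.32  0.95]
[642.7975045  -35.47755149 172.28258111] [0.0093, 0.0069, 0.0007, -0.0, -0.2, 0.1]
[631.6869708  -38.21374743 166.11255089] [0.0223, 0.0069, 0.0008, -0.0, -0.2, 0.1]
```

View pics/i5_c.png

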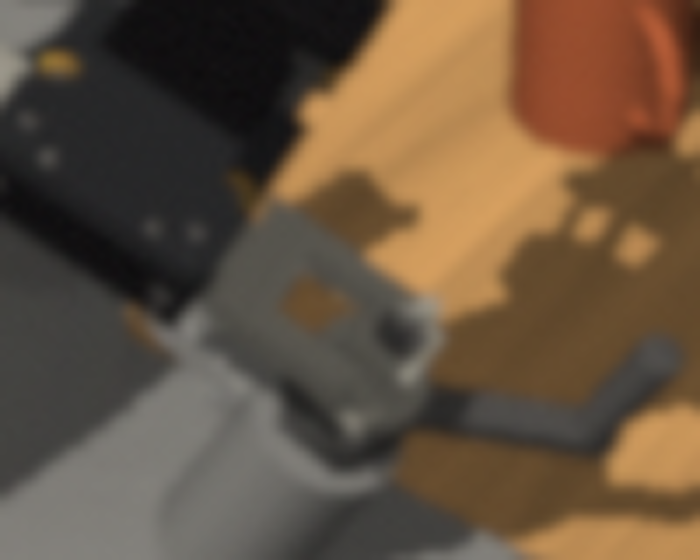

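Request:
{"fn": "drive_tool", "kwargs": {
  "targets": [
    [[0.006,0,0.0005,0,0,0,1],[0.012,0,0.001,0,0,0,1],[0.017,0,0.001,0,0,0,1],[0.017,0,0.001,0,0,0,1]]
  ]
}}

```text
clock: 7.98
ee_pos: [631.1, -36.6, 173.5]
tool_rot: [0.304, 1.751, -1.968]
contact_force: [-0.8, -0.5, -3.4]
finger_gap: 19.2
```

```bash
python3 - <<'E'
from look import *
look("i6",sp=False)
for du in(15,2): p,Rt=spg(.32,75,du,12.5); print(p,rel(p,Rt)); 
a=cv2.imread("pics/i6_rs.png")
cv2.imwrite("pics/i6_c.png",cv2.resize(a[170:250,265:365],None,fx=7,fy=7,interpolation=cv2.INTER_CUBIC))
E
```

```text
8.0833 [632.6 -36.8 174.4] F [-0.2  0.  -2.9] T [0.23 0.64 0.02] gap 19.2 j [-0.27  0.48  1.87  0.26  0.28  0.88]
[642.7975045  -35.47755149 172.28258111] [-0.008, 0.0068, -0.0001, 0.0, -0.2, 0.1]
[631.6869708  -38.21374743 166.11255089] [0.005, 0.0069, -0.0, 0.0, -0.2, 0.1]
```

View pics/i6_c.png

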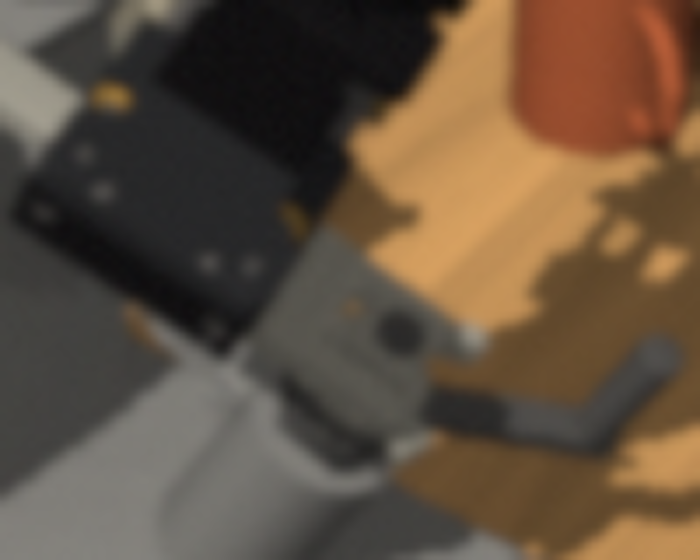

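Request:
{"fn": "drive_tool", "kwargs": {
  "targets": [
    [[0.004,0,0,0,0,0,1],[0.007,0,0,0,0,0,1],[0.01,0,0,0,0,0,1],[0.01,0,0,0,0,0,1]]
  ]
}}

```text
clock: 8.42
ee_pos: [626.4, -39.1, 171.5]
tool_rot: [0.314, 1.745, -1.966]
contact_force: [5.0, 3.8, -0.2]
finger_gap: 19.5
```

```bash
python3 - <<'E'
from look import *
st()
for du in(2,): p,Rt=spg(.32,75,du,12.5); print(p,rel(p,Rt)); 
E
```

```text
8.4167 [626.4 -39.1 171.5] F [ 5.   3.8 -0.2] T [ 0.78 -0.37  0.16] gap 19.5 j [-0.28  0.48  1.89  0.3   0.26  0.83]
[631.6869708  -38.21374743 166.11255089] [-0.0021, 0.0073, -0.0009, -0.1, -0.3, -0.2]
```

Request:
{"fn": "drive_tool", "kwargs": {
  "targets": [
    [[-0.0015,0.002,0,0,0,0,1],[-0.0015,0.004,0,0,0,0,1],[-0.0015,0.005,0,0,0,0,1],[-0.0015,0.005,0,0,0,0,1]]
  ]
}}

```text
clock: 8.75
ee_pos: [630.1, -38.9, 167.8]
tool_rot: [0.314, 1.746, -1.966]
contact_force: [-0.4, 3.5, 0.6]
finger_gap: 19.7
```

```bash
python3 - <<'E'
from look import *
look("i7",sp=False)
for du in(2,): p,Rt=spg(.32,75,du,12.5); print(p,rel(p,Rt)); 
a=cv2.imread("pics/i7_rs.png")
cv2.imwrite("pics/i7_c.png",cv2.resize(a[170:250,265:365],None,fx=7,fy=7,interpolation=cv2.INTER_CUBIC))
E
```

```text
8.85 [630.  -38.9 167.9] F [-1.6  2.4  1.4] T [0.7  0.58 0.01] gap 19.8 j [-0.28  0.49  1.89  0.3   0.25  0.83]
[631.6869708  -38.21374743 166.11255089] [-0.0007, 0.0023, -0.0007, -0.1, -0.3, -0.2]
```

View pics/i7_c.png

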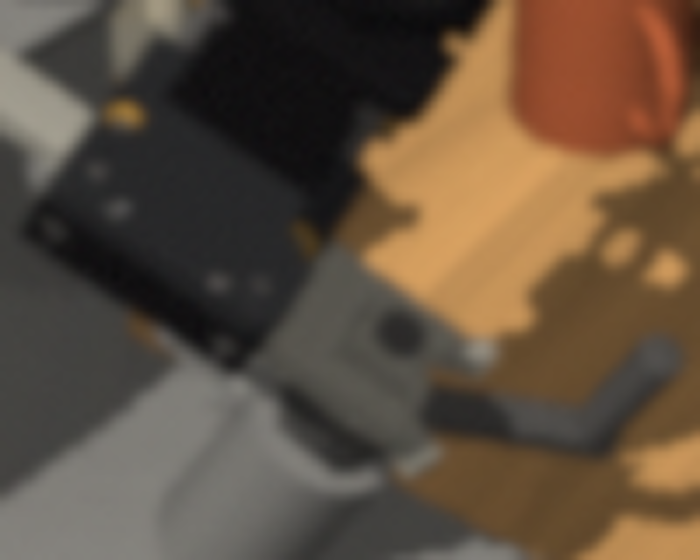

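View pics/i7_t.png

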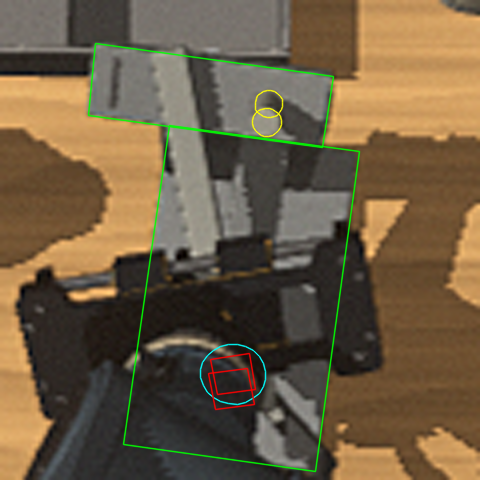

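Request:
{"fn": "drive_tool", "kwargs": {
  "targets": [
    [[0.0,-0.0003,0.0037,0,2.9,0,1],[0.0004,-0.0003,0.0075,0,5.7,0,1],[0.0008,-0.0003,0.011,0,8.4,0,1],[0.0008,-0.0003,0.011,0,8.4,0,1]]
  ]
}}

```text
clock: 9.18
ee_pos: [629.9, -49.9, 168.9]
tool_rot: [0.469, 1.838, -1.988]
contact_force: [-2.0, 2.8, -0.5]
finger_gap: 19.7
```

```bash
python3 - <<'E'
from look import *
look("i8",sp=False)
for a in(.32,.12,): p,Rt=spg(a,75,0,14.8); print(p,rel(p,Rt)); 
E
```

```text
9.2833 [629.9 -49.5 168.9] F [-1.4  2.4 -0.9] T [0.58 0.84 0.07] gap 19.4 j [-0.3   0.49  1.88  0.33  0.27  0.93]
[628.8364878 -38.4924658 167.1551739] [0.0011, 0.0003, -0.0111, -0.0, -8.7, -0.1]
[629.83741576 -53.34437479 168.78916957] [0.0004, 0.0003, 0.0038, -0.0, 2.8, -0.1]
```

View pics/i8_t.png

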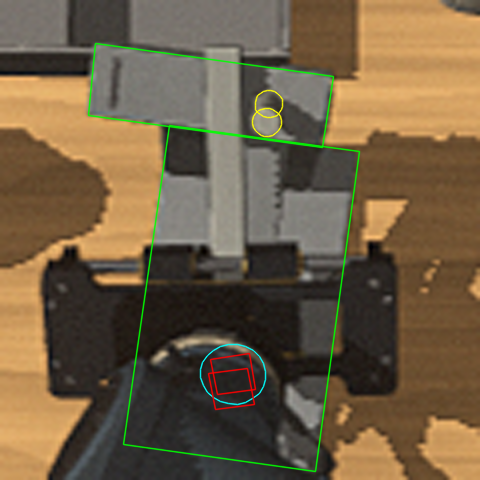

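View pics/i8_s.png

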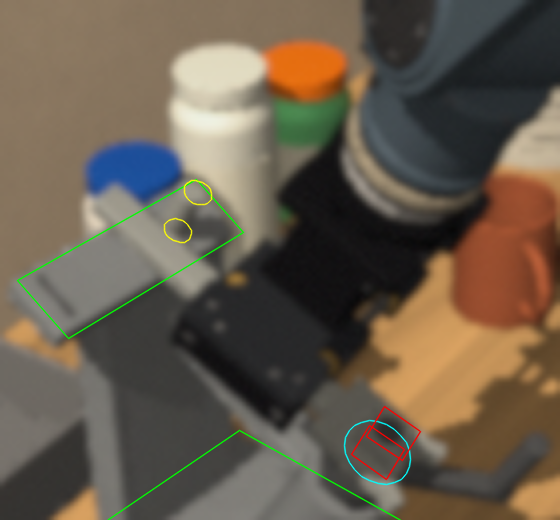

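Request:
{"fn": "drive_tool", "kwargs": {
  "targets": [
    [[0.0,0,0.002,0,1.5,0,1],[0.0002,0,0.004,0,3.0,0,1],[0.0003,0,0.0055,0,4.2,0,1],[0.0003,0,0.0055,0,4.2,0,1]]
  ]
}}

```text
clock: 9.62
ee_pos: [629.7, -52.6, 169.1]
tool_rot: [0.539, 1.881, -1.992]
contact_force: [2.3, 11.6, -0.6]
finger_gap: 19.2
```

```bash
python3 - <<'E'
from look import *
look("i9",sp=False)
for a in(.12,): p,Rt=spg(a,75,0,14.8); print(p,rel(p,Rt)); 
E
```

```text
9.7167 [629.8 -52.6 169.1] F [ 2.5 11.6 -0.1] T [1.49 0.25 1.65] gap 19.5 j [-0.31  0.49  1.88  0.35  0.27  0.97]
[629.83741576 -53.34437479 168.78916957] [0.0001, 0.0003, 0.0007, 0.1, -1.1, -0.0]
```

View pics/i9_t.png

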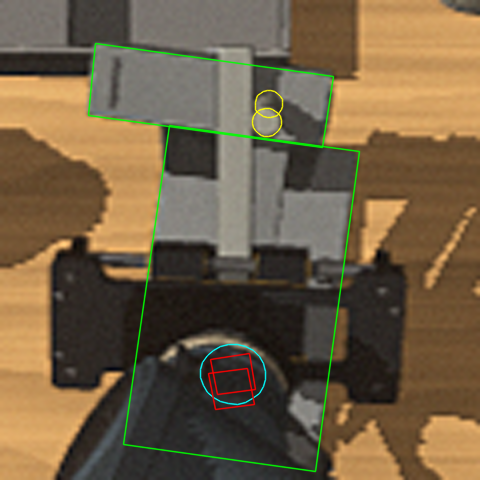

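Request:
{"fn": "drive_tool", "kwargs": {
  "targets": [
    [[0,0.0005,-0.0007,0,-0.6,0,1],[0.0005,0.0005,-0.0007,0,-0.6,0,1],[0.0005,0.0005,-0.0007,0,-0.6,0,0.6],[0.0005,0.0005,-0.0007,0,-0.6,0,0.45],[0.0005,0.0005,-0.0007,0,-0.6,0,0.3],[0.0005,0.0005,-0.0007,0,-0.6,0,0.3],[0.0005,0.0005,-0.0007,0,-0.6,0,0.3]]
  ]
}}

```text
clock: 10.3
ee_pos: [630.1, -52.6, 168.7]
tool_rot: [0.529, 1.873, -1.991]
contact_force: [-0.5, 0.2, -0.6]
finger_gap: 29.1
```

```bash
python3 - <<'E'
from look import *
look("j1",sp=False)
for a in(.12,): p,Rt=spg(a,75,0,14.8); print(p,rel(p,Rt)); 
E
```

```text
10.4 [629.9 -52.3 168.6] F [ 0.1  0.1 -0.4] T [ 0.06  0.23 -0.  ] gap 30.1 j [-0.3   0.49  1.88  0.35  0.27  0.96]
[629.83741576 -53.34437479 168.78916957] [-0.0001, -0.0001, 0.001, 0.1, -0.6, -0.0]
```

View pics/j1_t.png

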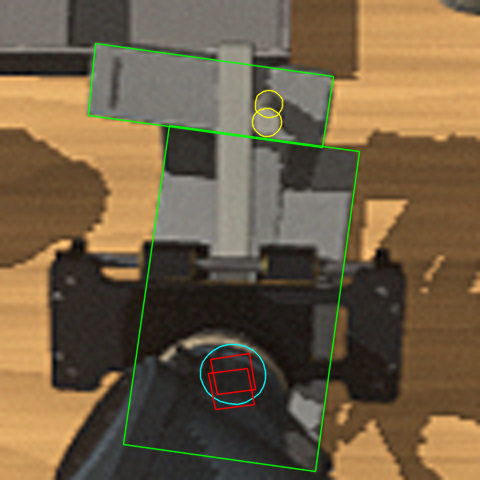

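View pics/j1_s.png

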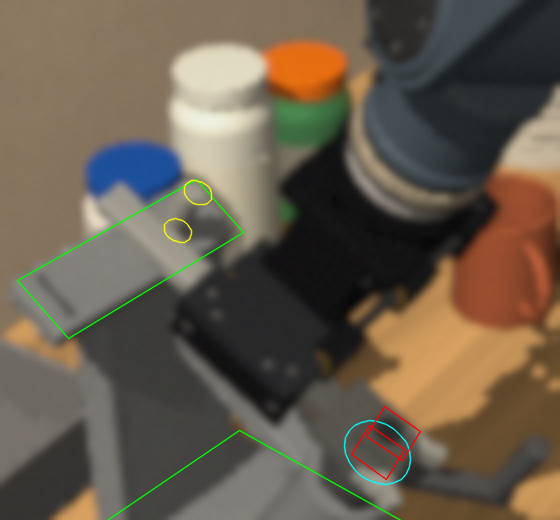

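Request:
{"fn": "drive_tool", "kwargs": {
  "targets": [
    [[0,-0.015,0,0,0,0,0],[0,-0.05,0,0,0,0,0],[0,-0.09,0,0,0,0,0],[0,-0.13,0,0,0,0,0],[0,-0.15,0.02,0,0,0,0],[0.08,-0.15,0.12,0,0,0,0],[0.08,-0.15,0.12,0,0,0,0],[0.08,-0.15,0.12,0,0,0,0]]
  ]
}}

```text
clock: 11.07
ee_pos: [486.8, -158.0, 268.4]
tool_rot: [0.528, 1.869, -1.991]
contact_force: [1.4, 0.2, -0.3]
finger_gap: 43.4
```

```bash
cat >> look.py <<'E'
def spanner_polys(st_,ang,du=0):
    h=np.array([np.cos(ang),np.sin(ang)]);n=np.array([-h[1],h[0]])
    return [(standW(st_,[plane(*(h*(x+du)+n*y),w) for x,y in SPO]),c,True) for w,c in((12,(0,255,0)),)]
E
python3 - <<'E'
from look import *
look("k1",sp=False,st_=False,k=5)
E
```

```text
11.1667 [ 484.5 -162.1  266.2] F [ 0.6 -0.3 -0. ] T [0.05 0.33 0.01] gap 43.8 j [-0.71  0.16  2.04  0.55  0.56  0.47]
```

View pics/k1_t.png

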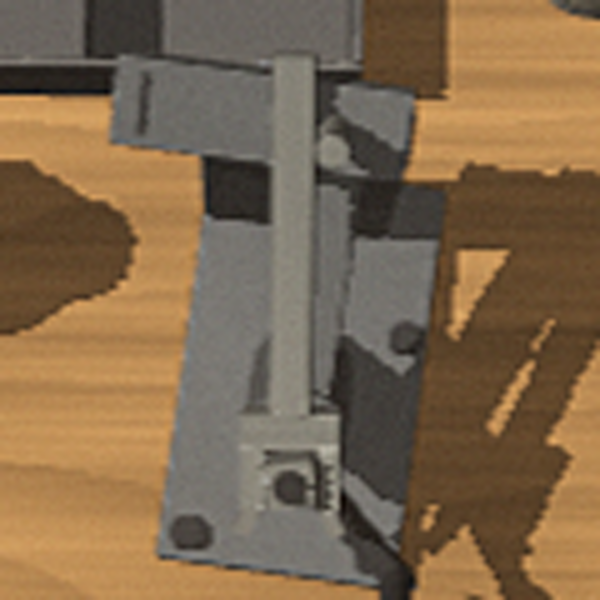

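View pics/k1_s.png

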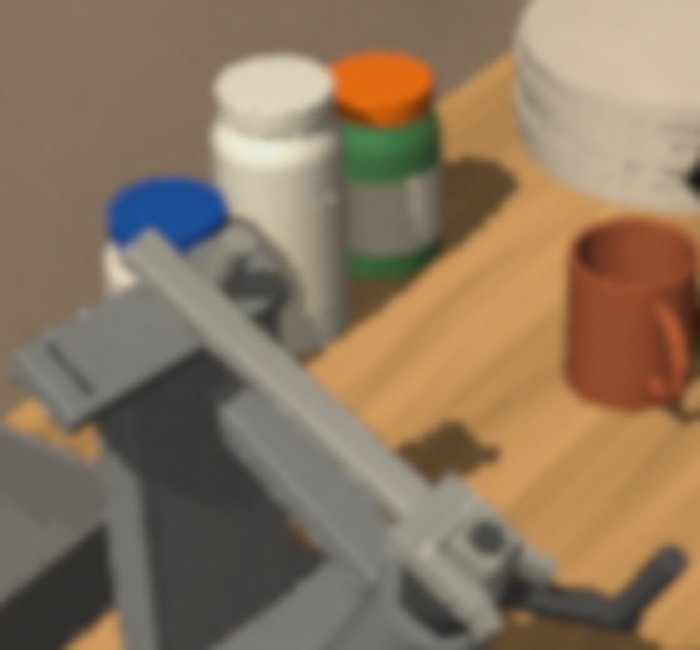

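```bash
python3 - <<'E'
from look import *
t=cv2.imread("pics/k1_rt.png");a=cv2.imread("pics/k1_rs.png")
o=[]
for i,du in enumerate((0,3)):
    P=spanner_polys(ST,.118,du)+stand_polys(ST,-.24)[-2:]
    overlay(t,"top",P,(320,195,50,60),8,"/tmp/a.png");overlay(a,"side",P,(285,190,60,60),8,"/tmp/b.png")
    o.append(np.hstack([cv2.imread("/tmp/a.png"),cv2.imread("/tmp/b.png")]))
P=spanner_polys(ST,.118,0)+stand_polys(ST,-.24)
overlay(t,"top",P,(290,130,90,130),5,"pics/k2_t.png")
im=np.vstack(o);cv2.imwrite("pics/k2.png",cv2.resize(im,None,fx=.62,fy=.62))
E
```

```text
(no output)
```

View pics/k2.png

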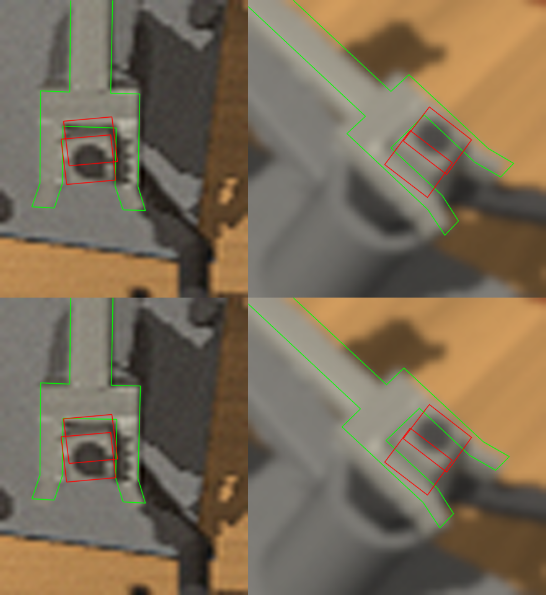

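View pics/k2_t.png

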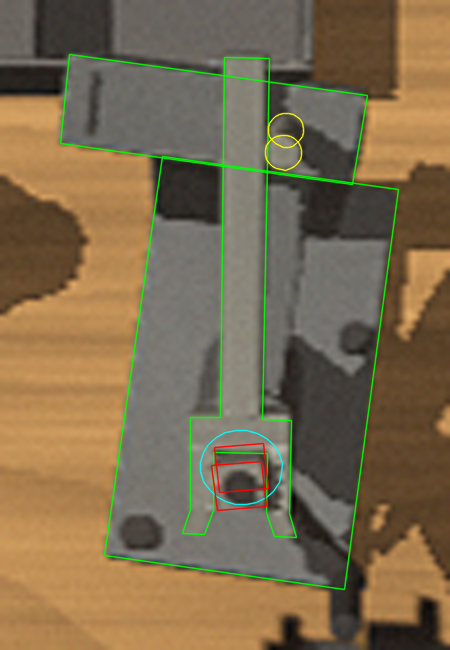

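```bash
cat >> mv.py <<'E'
def lev(th,w,r=85):
    """TCP pose astride lever post at acw angle th, TCP w above the shoulder plane"""
    M=Rz(ST[2])@RS; t=np.array([-np.sin(th),np.cos(th),0])  # acw tangent
    return sW(plane(r*np.cos(th),r*np.sin(th),w)),toolR(M@[0,0,-1],M@t*(1 if (M@t)[1]<0 else -1))
E
python3 - <<'E'
from look import *
a=cv2.imread("pics/k1_rs.png")
f=lambda q:np.concatenate([proj("side",sW(plane(85*np.cos(q[0]),85*np.sin(q[0]),w)))[0]-p for w,p in((38,np.array([360-.5,220.3])),(-12,np.array([349.,231.8])))])
r=least_squares(f,[3.9]);th=r.x[0];print(np.degrees(th),f(r.x))
st()
for w in(80,8):
    p,Rt=lev(th,w);print(p,Rt.round(2).tolist(),rel(p,Rt))
E
```

```text
226.34914492249766 [ 1.12391895  0.56294261  1.76129283 -0.79346205]
11.1667 [ 484.5 -162.1  266.2] F [ 0.6 -0.3 -0. ] T [0.05 0.33 0.01] gap 43.8 j [-0.71  0.16  2.04  0.55  0.56  0.47]
[ 467.90914333 -104.1880422   169.94589566] [[-0.68, 0.5, 0.54], [-0.64, -0.06, -0.76], [-0.35, -0.87, 0.36]] [0.0625, 0.0714, -0.0623, -0.2, -40.5, 0.1]
[ 503.63272978 -108.64061125  107.59206659] [[-0.68, 0.5, 0.54], [-0.64, -0.06, -0.76], [-0.35, -0.87, 0.36]] [0.0624, 0.1434, -0.0626, -0.2, -40.5, 0.1]
```

Request:
{"fn": "drive_tool", "kwargs": {
  "targets": [
    [[0.03,0.03,-0.03,0,-14,0,-0.1],[0.062,0.071,-0.062,0,-28,0,-0.1],[0.062,0.071,-0.062,0,-40.5,0,-0.1],[0.062,0.071,-0.062,0,-40.5,0,-0.1],[0.062,0.071,-0.062,0,-40.5,0,-0.1],[0.062,0.071,-0.062,0,-40.5,0,-0.1],[0.062,0.071,-0.062,0,-40.5,0,-0.1],[0.062,0.071,-0.062,0,-40.5,0,-0.1]]
  ]
}}

```text
clock: 11.83
ee_pos: [467.4, -103.3, 169.4]
tool_rot: [-0.134, 1.452, -1.854]
contact_force: [-0.3, 0.5, -0.2]
finger_gap: 47.6
```

```bash
python3 - <<'E'
from look import *
th=np.radians(226.3)
look("l1",sp=False,st_=False,k=5,lev=th,sb=(260,150,120,110))
for w in(80,8):
    p,Rt=lev(th,w);print(p,rel(p,Rt))
E
```

```text
11.9333 [ 468.6 -103.8  170.5] F [ 0.2 -0.3 -0.6] T [ 0.02  0.29 -0.03] gap 48.0 j [-0.61  0.34  2.24  1.24  0.25 -0.85]
[ 467.8700542  -104.13243237  169.91952983] [0.0009, 0.0002, -0.0003, -0.0, -2.4, -0.0]
[ 503.59364065 -108.58500141  107.56570076] [0.0009, 0.0722, -0.0004, -0.0, -2.4, -0.0]
```

View pics/l1_s.png

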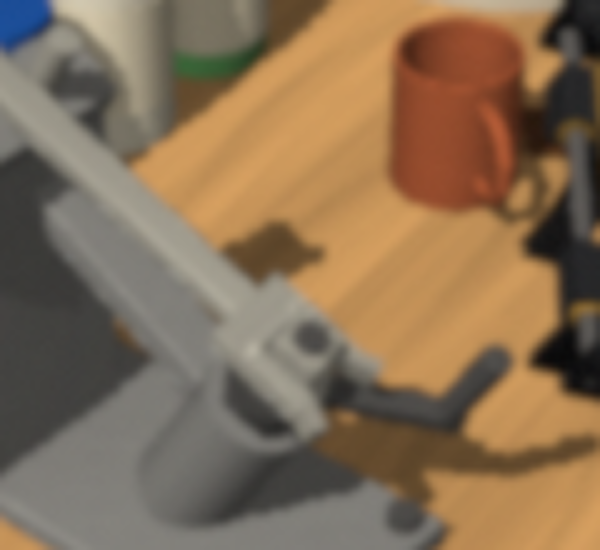

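View pics/l1_t.png

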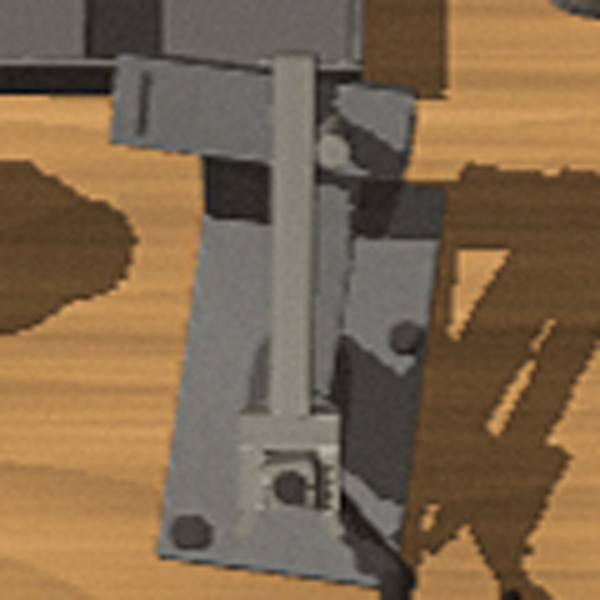

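Request:
{"fn": "drive_tool", "kwargs": {
  "targets": [
    [[0.001,0.015,0,0,-2.4,0,-0.1],[0.001,0.03,0,0,-2.4,0,-0.1],[0.001,0.03,0,0,-2.4,0,-0.1]]
  ]
}}

```text
clock: 12.18
ee_pos: [484.0, -106.7, 143.1]
tool_rot: [-0.161, 1.427, -1.844]
contact_force: [0.4, -0.6, 0.1]
finger_gap: 47.8
```

```bash
python3 - <<'E'
from look import *
th=np.radians(226.3)
look("l2",sp=False,st_=False,k=5,sb=(270,150,120,110))
for w in(80,8):
    p,Rt=lev(th,w);print(p,rel(p,Rt))
E
```

```text
12.2833 [ 482.9 -106.   144.1] F [-0.2  0.6  0.3] T [-0.01  0.26 -0.01] gap 47.7 j [-0.59  0.43  2.23  1.56  0.23 -1.21]
[ 467.8700542  -104.13243237  169.91952983] [0.0001, -0.03, -0.0001, 0.0, -0.1, -0.1]
[ 503.59364065 -108.58500141  107.56570076] [0.0001, 0.042, -0.0001, 0.0, -0.1, -0.1]
```

View pics/l2_s.png

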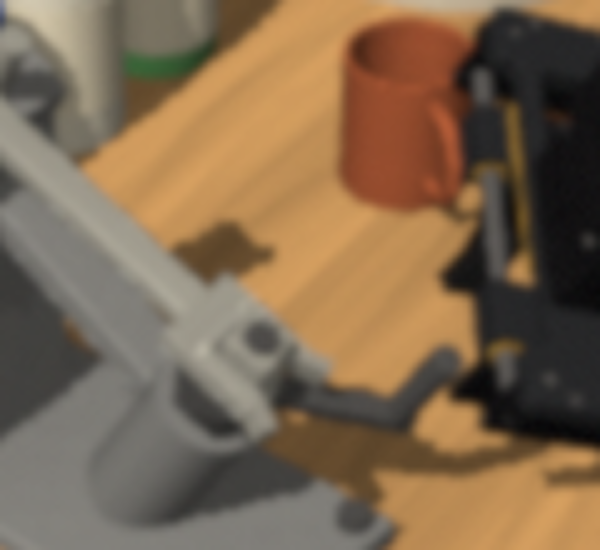

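Request:
{"fn": "drive_tool", "kwargs": {
  "targets": [
    [[0,0.015,0,0,0,0,-0.1],[0,0.03,0,0,0,0,-0.1],[0,0.042,0,0,0,0,-0.1],[0,0.042,0,0,0,0,-0.1]]
  ]
}}

```text
clock: 12.62
ee_pos: [504.5, -108.8, 107.3]
tool_rot: [-0.162, 1.428, -1.842]
contact_force: [-0.0, -0.2, 0.1]
finger_gap: 47.7
```

```bash
python3 - <<'E'
from look import *
th=np.radians(226.3)
look("l3",sp=False,st_=False,k=5,sb=(270,150,120,110))
for w in(8,):
    p,Rt=lev(th,w);print(p,rel(p,Rt))
E
```

```text
12.7167 [ 503.6 -108.4  108.2] F [-0.3  1.3  1.3] T [-0.    0.29 -0.04] gap 47.9 j [-0.56  0.54  2.21  1.97  0.23 -1.6 ]
[ 503.59364065 -108.58500141  107.56570076] [0.0004, 0.0005, -0.0, 0.0, -0.2, -0.1]
```

View pics/l3_s.png

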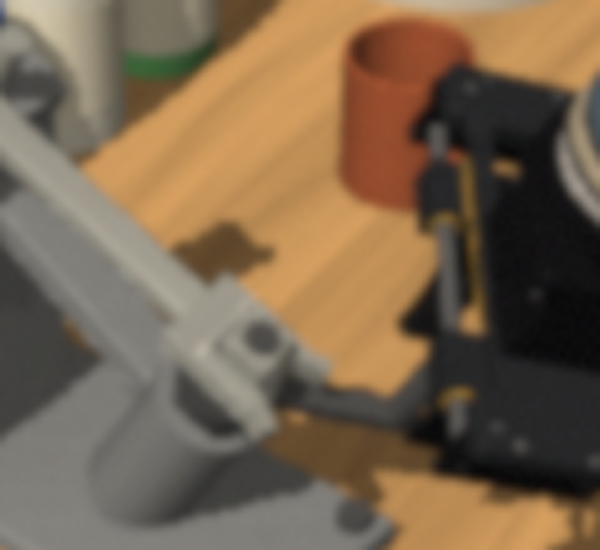

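Request:
{"fn": "drive_tool", "kwargs": {
  "targets": [
    [[0,0.0005,0,0,0,0,1],[0,0.0005,0,0,0,0,1],[0,0.0005,0,0,0,0,1],[0,0.0005,0,0,0,0,1],[0,0.0005,0,0,0,0,1]]
  ],
  "grip_force": 30
}}

```text
clock: 13.13
ee_pos: [503.8, -108.5, 108.1]
tool_rot: [-0.163, 1.426, -1.842]
contact_force: [-0.3, -0.4, -0.1]
finger_gap: 22.6
```

```bash
cat > arc.py <<'E'
import sys
from look import *
def post(s,gapoff=0):
    R0=R.from_rotvec(s["tool_rot"]).as_matrix(); p=s["ee_pos"]
    q=Rz(-ST[2])@(p-[ST[0],ST[1],0]); u=RS.T@(q-[-30,0,130]); return u
s=st();u=post(s);print("plane coords",u.round(1),"r",np.hypot(*u[:2]).round(1),"th",np.degrees(np.arctan2(u[1],u[0]))%360)
for d in map(float,sys.argv[2:]):
    p,Rt=lev(np.radians(d),float(sys.argv[1]));print(d,rel(p,Rt,s))
E
python3 arc.py 8 226.3 222 216 210
```

```text
13.1333 [ 503.8 -108.5  108.1] F [-0.3 -0.4 -0.1] T [0.01 0.27 0.04] gap 22.6 j [-0.56  0.54  2.21  1.98  0.23 -1.61]
plane coords [-58.2 -61.3   8.4] r 84.6 th 226.46254773714682
226.3 [0.0004, 0.0004, -0.0002, -0.0, -0.2, -0.1]
222.0 [0.0002, 0.0004, -0.0066, -0.0, 4.1, -0.1]
216.0 [-0.0009, 0.0004, -0.0154, -0.0, 10.1, -0.1]
210.0 [-0.0029, 0.0004, -0.0241, -0.0, 16.1, -0.1]
```

Request:
{"fn": "drive_tool", "kwargs": {
  "targets": [
    [[0,0,0,0,0,0,1],[0,0,0,0,0,0,1],[0,0,0,0,0,0,1]]
  ]
}}

```text
clock: 13.38
ee_pos: [503.5, -108.2, 108.0]
tool_rot: [-0.163, 1.427, -1.842]
contact_force: [-0.3, 0.3, 0.1]
finger_gap: 14.9
```

```bash
python3 arc.py 8 222 216 210 204 198
```

```text
13.3833 [ 503.5 -108.2  108. ] F [-0.3  0.3  0.1] T [0.11 0.37 0.09] gap 14.9 j [-0.56  0.54  2.21  1.98  0.23 -1.61]
plane coords [-58.6 -61.1   8.4] r 84.7 th 226.20368105803496
222.0 [0.0001, 0.0004, -0.0062, 0.0, 4.1, -0.1]
216.0 [-0.001, 0.0004, -0.0151, 0.0, 10.1, -0.1]
210.0 [-0.003, 0.0004, -0.0237, 0.0, 16.1, -0.1]
204.0 [-0.0059, 0.0004, -0.0321, 0.0, 22.1, -0.1]
198.0 [-0.0097, 0.0005, -0.0402, 0.0, 28.1, -0.1]
```

Request:
{"fn": "drive_tool", "kwargs": {
  "targets": [
    [[0,0,-0.0065,0,4,0,1],[-0.001,0,-0.015,0,10,0,1],[-0.003,0,-0.0237,0,16,0,1],[-0.003,0,-0.0237,0,16,0,1]]
  ]
}}

```text
clock: 13.72
ee_pos: [493.0, -87.6, 100.5]
tool_rot: [0.101, 1.615, -1.921]
contact_force: [-0.2, -0.3, 0.5]
finger_gap: 15.2
```

```bash
python3 - <<'E'
from look import *
look("m1",sp=False,st_=False,k=5,sb=(260,150,120,110))
E
python3 arc.py 8 210 204 198 192 186 180
```

```text
13.8167 [493.1 -88.1 100.6] F [-0.3  1.5  1. ] T [0.21 0.28 0.09] gap 14.9 j [-0.53  0.56  2.25  2.24  0.25 -1.57]
13.8167 [493.1 -88.1 100.6] F [-0.3  1.5  1. ] T [0.21 0.28 0.09] gap 14.9 j [-0.53  0.56  2.25  2.24  0.25 -1.57]
plane coords [-73.4 -42.4   8.4] r 84.8 th 209.99018498339598
210.0 [0.0002, 0.0004, 0.0, 0.1, 0.3, -0.1]
204.0 [-0.0003, 0.0004, -0.0089, 0.1, 6.3, -0.1]
198.0 [-0.0017, 0.0004, -0.0176, 0.1, 12.3, -0.1]
192.0 [-0.0041, 0.0004, -0.0262, 0.1, 18.3, -0.1]
186.0 [-0.0073, 0.0005, -0.0345, 0.1, 24.3, -0.1]
180.0 [-0.0114, 0.0005, -0.0424, 0.1, 30.3, -0.1]
```

View pics/m1_s.png

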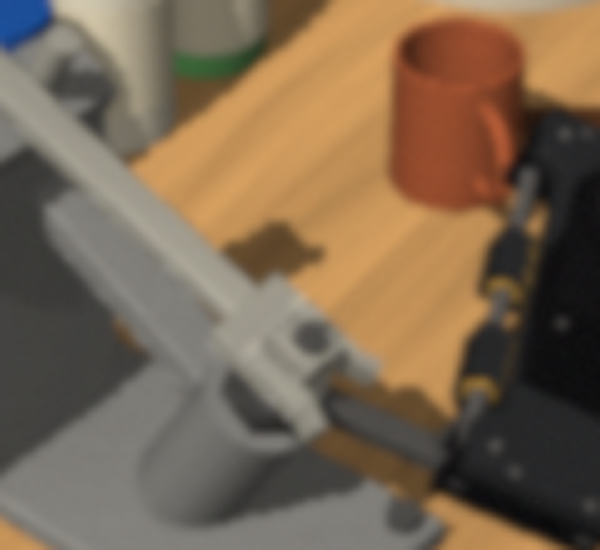

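View pics/m1_t.png

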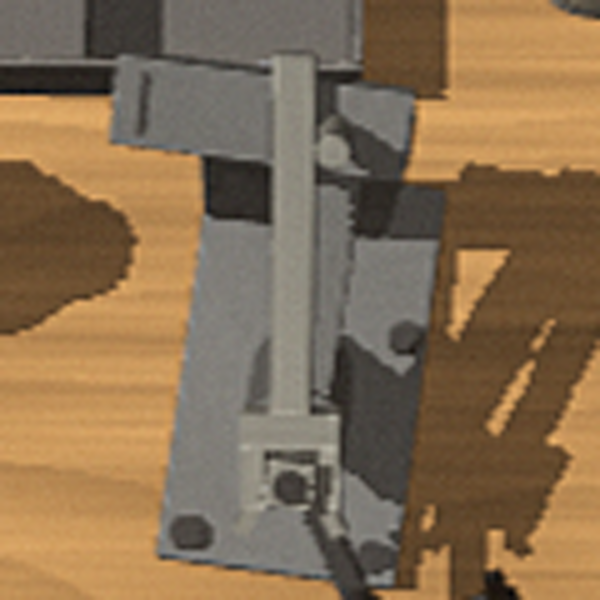

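Request:
{"fn": "drive_tool", "kwargs": {
  "targets": [
    [[-0.0003,0.0004,-0.009,0,6.3,0,1],[-0.0017,0.0004,-0.0176,0,12.3,0,1],[-0.004,0.0004,-0.0262,0,18.3,0,1],[-0.0073,0.0004,-0.0345,0,24.3,0,1],[-0.0073,0.0004,-0.0345,0,24.3,0,1]]
  ]
}}

```text
clock: 14.23
ee_pos: [487.7, -53.1, 94.8]
tool_rot: [0.533, 1.877, -1.991]
contact_force: [-1.8, -0.3, 2.3]
finger_gap: 15.1
```

```bash
python3 arc.py 8 180 174 168 162
```

```text
14.2333 [487.7 -53.1  94.8] F [-1.8 -0.3  2.3] T [-0.09  0.39 -0.09] gap 15.1 j [-0.44  0.58  2.29  2.52  0.27 -1.34]
plane coords [-84.7  -8.3   8.3] r 85.1 th 185.60510068864738
180.0 [-0.0006, 0.0003, -0.0083, 0.1, 6.0, -0.0]
174.0 [-0.002, 0.0003, -0.0171, 0.1, 12.0, -0.0]
168.0 [-0.0043, 0.0004, -0.0257, 0.1, 18.0, -0.0]
162.0 [-0.0075, 0.0004, -0.034, 0.1, 24.0, -0.0]
```

```bash
python3 - <<'E'
from look import *
look("m2",sp=False,st_=False,k=5,sb=(240,130,120,110))
E
```

```text
14.3333 [487.7 -53.5  94.8] F [-1.7  1.4  3.5] T [0.22 0.33 0.12] gap 15.2 j [-0.44  0.58  2.29  2.51  0.27 -1.35]
```

View pics/m2_t.png

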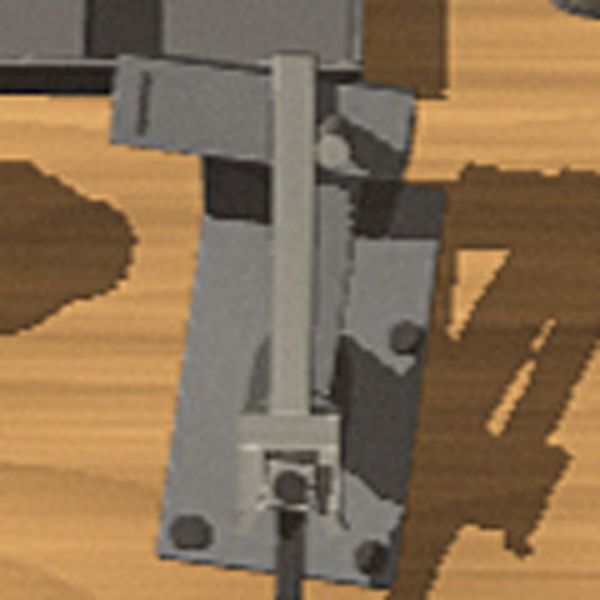

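View pics/m2_s.png

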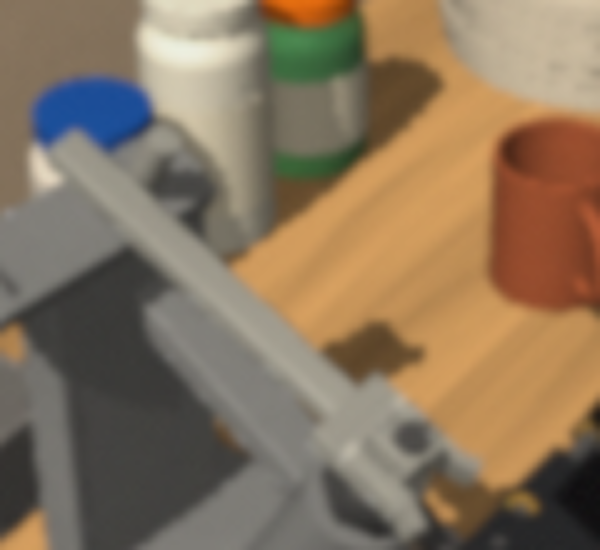

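Request:
{"fn": "drive_tool", "kwargs": {
  "targets": [
    [[-0.0006,0.0003,-0.0083,0,6,0,1],[-0.002,0.0003,-0.017,0,12,0,1],[-0.0043,0.0003,-0.0257,0,18,0,1],[-0.0055,0.0003,-0.0295,0,21,0,1],[-0.0055,0.0003,-0.0295,0,21,0,1]]
  ],
  "grip_force": 50
}}

```text
clock: 14.75
ee_pos: [493.0, -23.7, 95.8]
tool_rot: [0.943, 2.076, -1.999]
contact_force: [-4.0, -0.1, 2.8]
finger_gap: 14.7
```

```bash
python3 arc.py 8 162 160 158 156 154 152
```

```text
14.75 [493.  -23.7  95.8] F [-4.  -0.1  2.8] T [0.12 0.43 0.08] gap 14.7 j [-0.35  0.57  2.27  2.66  0.25 -1.04]
plane coords [-82.8  21.5   8.3] r 85.5 th 165.4761150961518
162.0 [-0.0007, 0.0003, -0.0052, 0.1, 3.5, 0.1]
160.0 [-0.0009, 0.0003, -0.0081, 0.1, 5.5, 0.1]
158.0 [-0.0013, 0.0003, -0.0111, 0.1, 7.5, 0.1]
156.0 [-0.0017, 0.0003, -0.014, 0.1, 9.5, 0.1]
154.0 [-0.0022, 0.0003, -0.0169, 0.1, 11.5, 0.1]
152.0 [-0.0029, 0.0003, -0.0198, 0.1, 13.5, 0.1]
```

Request:
{"fn": "drive_tool", "kwargs": {
  "targets": [
    [[-0.0006,0.0003,-0.0052,0,3.5,0,1],[-0.0009,0.0003,-0.0081,0,5.5,0,1],[-0.0013,0.0003,-0.0111,0,7.5,0,1],[-0.0013,0.0003,-0.0111,0,7.5,0,1]]
  ]
}}

```text
clock: 15.08
ee_pos: [497.0, -13.9, 97.3]
tool_rot: [1.096, 2.141, -1.99]
contact_force: [-3.5, 1.3, 3.6]
finger_gap: 15.0
```

```bash
python3 arc.py 8  158 156 154 152
```

```text
15.0833 [497.  -13.9  97.3] F [-3.5  1.3  3.6] T [0.09 0.58 0.13] gap 15.0 j [-0.31  0.57  2.26  2.69  0.22 -0.91]
plane coords [-79.7  31.7   8.3] r 85.8 th 158.29581464931462
158.0 [-0.0008, 0.0003, -0.0004, 0.1, 0.1, 0.2]
156.0 [-0.0008, 0.0003, -0.0034, 0.1, 2.1, 0.2]
154.0 [-0.001, 0.0003, -0.0064, 0.1, 4.1, 0.2]
152.0 [-0.0012, 0.0003, -0.0093, 0.1, 6.1, 0.2]
```

Request:
{"fn": "drive_tool", "kwargs": {
  "targets": [
    [[-0.0008,0.0003,-0.0018,0,1,0,1],[-0.0008,0.0003,-0.0034,0,2.1,0,1],[-0.0008,0.0003,-0.0034,0,2.1,0,1]]
  ]
}}

```text
clock: 15.33
ee_pos: [498.2, -11.4, 97.8]
tool_rot: [-1.135, -2.151, 1.98]
contact_force: [-4.8, -0.0, 4.3]
finger_gap: 14.6
```

```bash
python3 arc.py 8  156 155 154 153 152
```

```text
15.3333 [498.2 -11.4  97.8] F [-4.8 -0.   4.3] T [-0.11  0.59  0.06] gap 14.6 j [-0.31  0.57  2.26  2.69  0.21 -0.87]
plane coords [-78.6  34.4   8.2] r 85.8 th 156.39413249047644
156.0 [-0.0008, 0.0002, -0.0006, 0.0, 0.1, 0.3]
155.0 [-0.0008, 0.0002, -0.0021, 0.0, 1.1, 0.3]
154.0 [-0.0009, 0.0002, -0.0036, 0.0, 2.1, 0.3]
153.0 [-0.0009, 0.0002, -0.005, 0.0, 3.1, 0.3]
152.0 [-0.001, 0.0002, -0.0065, -0.0, 4.1, 0.3]
```

Request:
{"fn": "drive_tool", "kwargs": {
  "targets": [
    [[-0.0008,-0.0003,-0.0015,0,0.8,0,1],[-0.0008,-0.0003,-0.003,0,1.8,0,1],[-0.0008,-0.0003,-0.004,0,2.4,0,1],[-0.0008,-0.0003,-0.004,0,2.4,0,1]]
  ]
}}

```text
clock: 15.67
ee_pos: [499.8, -8.3, 98.8]
tool_rot: [-1.163, -2.129, 1.938]
contact_force: [-4.6, -0.8, 0.5]
finger_gap: 14.6
```

```bash
python3 arc.py 8 154 153 152 151
```

```text
15.6667 [499.8  -8.3  98.8] F [-4.6 -0.8  0.5] T [-0.31  0.93 -0.11] gap 14.6 j [-0.29  0.56  2.25  2.7   0.2  -0.82]
plane coords [-77.1  37.6   8.5] r 85.8 th 154.00702547606403
154.0 [-0.0008, 0.0005, -0.0, -0.1, -0.3, 0.4]
153.0 [-0.0008, 0.0005, -0.0015, -0.1, 0.7, 0.4]
152.0 [-0.0009, 0.0005, -0.003, -0.1, 1.7, 0.4]
151.0 [-0.0009, 0.0005, -0.0045, -0.1, 2.7, 0.4]
```

Request:
{"fn": "drive_tool", "kwargs": {
  "targets": [
    [[-0.0005,0,-0.0015,0,1,0,1],[-0.0005,0,-0.003,0,2,0,1],[-0.0005,0,-0.003,0,2,0,1]]
  ]
}}

```text
clock: 15.92
ee_pos: [500.8, -6.4, 99.2]
tool_rot: [-1.186, -2.109, 1.903]
contact_force: [-4.7, -3.9, 0.3]
finger_gap: 14.9
```

```bash
python3 - <<'E'
from look import *
look("m3",sp=False,st_=False,k=5,sb=(240,130,120,110))
E
python3 arc.py 8 152 151 150
```

```text
16.0167 [500.8  -6.4  99.1] F [-5.2 -3.7  0.3] T [-0.61  0.93 -0.16] gap 14.4 j [-0.29  0.56  2.25  2.7   0.19 -0.78]
16.0167 [500.8  -6.4  99.1] F [-5.2 -3.7  0.3] T [-0.61  0.93 -0.16] gap 14.4 j [-0.29  0.56  2.25  2.7   0.19 -0.78]
plane coords [-76.3  39.6   8.4] r 85.9 th 152.53916551320847
152.0 [-0.0009, 0.0004, -0.0008, -0.2, -0.4, 0.5]
151.0 [-0.0009, 0.0004, -0.0023, -0.2, 0.6, 0.5]
150.0 [-0.001, 0.0004, -0.0038, -0.2, 1.6, 0.5]
```

View pics/m3_t.png

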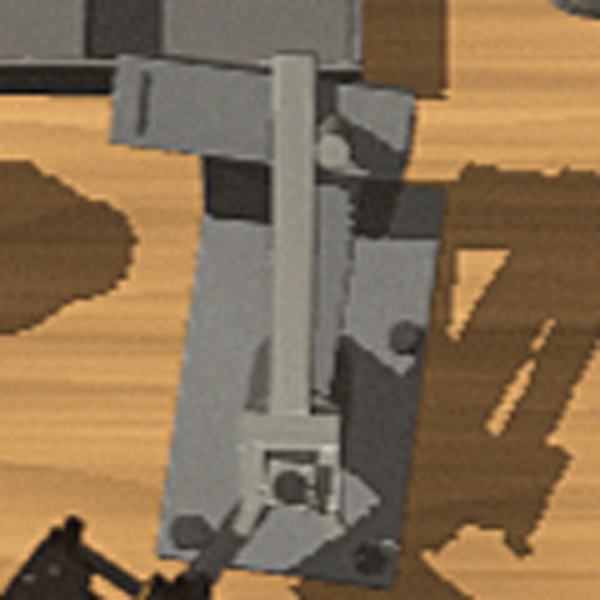

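View pics/m3_s.png

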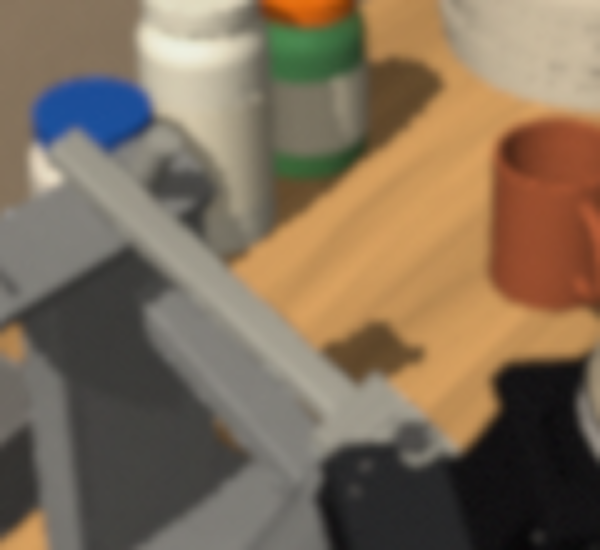

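Request:
{"fn": "drive_tool", "kwargs": {
  "targets": [
    [[-0.0005,0,-0.0015,0,0.4,0,1],[-0.0005,0,-0.0025,0,0.6,0,1],[-0.0005,0,-0.0035,0,0.8,0,1],[-0.0005,0,-0.0035,0,0.8,0,1]]
  ]
}}

```text
clock: 16.35
ee_pos: [501.6, -5.0, 99.4]
tool_rot: [-1.193, -2.097, 1.889]
contact_force: [-7.5, -8.4, 1.0]
finger_gap: 14.7
```

```bash
cat >> arc.py <<'E'
M=Rz(ST[2])@RS;f=M.T@s["contact_force"];th=np.arctan2(u[1],u[0]);print("F plane",f.round(1),"tangential acw",(-np.sin(th)*f[0]+np.cos(th)*f[1]).round(1),"radial",(np.cos(th)*f[0]+np.sin(th)*f[1]).round(1),
 "toolF",(R.from_rotvec(s["tool_rot"]).as_matrix().T@s["contact_force"]).round(1))
E
python3 arc.py 8 152 151 150
```

```text
16.35 [501.6  -5.   99.4] F [-7.5 -8.4  1. ] T [-1.36  1.14 -0.64] gap 14.7 j [-0.28  0.56  2.24  2.7   0.18 -0.76]
plane coords [-75.6  41.1   8.3] r 86.1 th 151.4385674667932
152.0 [-0.0011, 0.0003, 0.0008, -0.5, -1.3, 0.7]
151.0 [-0.0011, 0.0003, -0.0007, -0.5, -0.3, 0.7]
150.0 [-0.0011, 0.0003, -0.0022, -0.5, 0.7, 0.7]
F plane [-5.  -9.3  4.1] tangential acw 10.5 radial -0.0 toolF [-0.1 -4.  10.6]
```

Request:
{"fn": "drive_tool", "kwargs": {
  "targets": [
    [[-0.0005,0,-0.0025,0,0,0,1],[-0.0005,0,-0.0035,0,0,0,1],[-0.0005,0,-0.0042,0,0,0,1],[-0.0005,0,-0.0042,0,0,0,1]]
  ]
}}

```text
clock: 16.68
ee_pos: [502.3, -3.8, 99.6]
tool_rot: [-1.19, -2.087, 1.887]
contact_force: [-8.0, -14.8, 0.2]
finger_gap: 14.9
```

```bash
python3 arc.py 8 151 150
```

```text
16.6833 [502.3  -3.8  99.6] F [ -8.  -14.8   0.2] T [-1.96  1.31 -1.1 ] gap 14.9 j [-0.27  0.55  2.23  2.71  0.16 -0.76]
plane coords [-75.1  42.4   8.3] r 86.2 th 150.55977041312744
151.0 [-0.0012, 0.0003, 0.0006, -0.8, -0.6, 0.9]
150.0 [-0.0012, 0.0002, -0.0008, -0.8, 0.4, 0.9]
F plane [ -5.2 -15.7   3.3] tangential acw 16.2 radial -3.2 toolF [-3.2 -3.1 16.2]
```

Request:
{"fn": "drive_tool", "kwargs": {
  "targets": [
    [[0,0,-0.0035,0,0,0,1],[0,0,-0.004,0,0,0,1],[0,0,-0.004,0,0,0,1],[0,0,-0.004,0,0,0,1]]
  ]
}}

```text
clock: 17.02
ee_pos: [502.7, -3.1, 99.7]
tool_rot: [-1.189, -2.077, 1.885]
contact_force: [-9.2, -17.1, 3.0]
finger_gap: 14.7
```

```bash
python3 arc.py 8 151 150; python3 - <<'E'
from look import *
look("n1",sp=False,st_=False,k=5,sb=(240,130,120,110))
E
```

```text
17.0167 [502.7  -3.1  99.7] F [ -9.2 -17.1   3. ] T [-2.47  1.19 -1.33] gap 14.7 j [-0.27  0.55  2.23  2.72  0.14 -0.75]
plane coords [-74.7  43.1   8.2] r 86.3 th 150.00112562747213
151.0 [-0.0013, 0.0002, 0.0015, -1.2, -1.0, 1.1]
150.0 [-0.0013, 0.0002, -0.0, -1.2, 0.0, 1.0]
F plane [ -4.6 -18.1   6.1] tangential acw 18.0 radial -5.1 toolF [-4.9 -5.9 18.1]
17.1167 [502.7  -3.1  99.7] F [ -9.2 -17.1   2.3] T [-2.38  1.18 -1.37] gap 14.9 j [-0.27  0.55  2.23  2.72  0.14 -0.75]
```

View pics/n1_t.png

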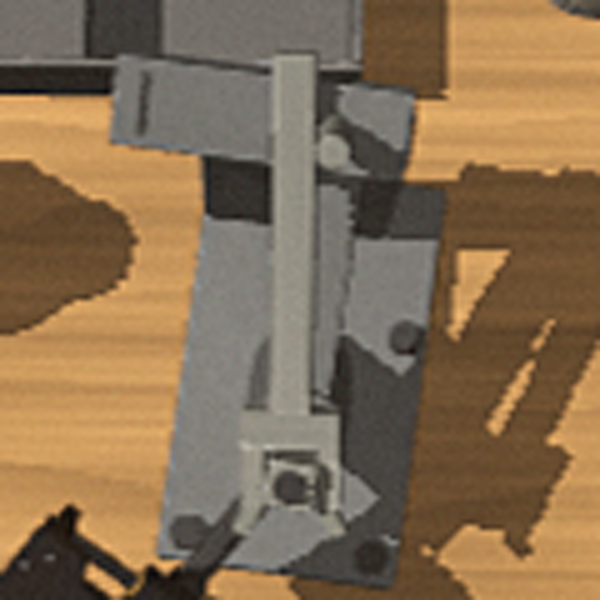

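Request:
{"fn": "drive_tool", "kwargs": {
  "targets": [
    [[0,0,-0.002,0,0,0,1],[0,0,-0.0005,0,0,0,1],[0,0,0,0,0,0,1],[0,0,0,0,0,0,0.5],[0,0,0,0,0,0,0.2],[0,0,0,0,0,0,0.1],[0,0,0,0,0,0,0],[0,0,0,0,0,0,0],[0,0,0,0,0,0,0]]
  ]
}}

```text
clock: 17.87
ee_pos: [503.6, -3.0, 100.0]
tool_rot: [-1.191, -2.078, 1.885]
contact_force: [-0.5, -0.3, 0.3]
finger_gap: 41.5
```

```bash
python3 arc.py 8 151 150
```

```text
17.8667 [503.6  -3.  100. ] F [-0.5 -0.3  0.3] T [ 0.07  0.3  -0.05] gap 41.5 j [-0.26  0.55  2.22  2.72  0.14 -0.75]
plane coords [-73.8  43.3   8. ] r 85.6 th 149.5966259018676
151.0 [-0.0006, 0.0, 0.0021, -1.1, -0.9, 1.0]
150.0 [-0.0006, -0.0, 0.0006, -1.1, 0.1, 1.0]
F plane [-0.3 -0.4  0.5] tangential acw 0.4 radial 0.1 toolF [ 0.1 -0.5  0.5]
```

Request:
{"fn": "drive_tool", "kwargs": {
  "targets": [
    [[0,-0.015,0,0,0,0,0],[0,-0.03,0,0,0,0,0],[0,-0.045,0,0,0,0,0],[0,-0.06,0,0,0,0,0],[0,-0.06,0,0,0,0,0]]
  ]
}}

```text
clock: 18.28
ee_pos: [480.9, 2.7, 142.4]
tool_rot: [-1.188, -2.088, 1.878]
contact_force: [0.8, -0.0, -0.0]
finger_gap: 43.4
```

```bash
python3 - <<'E'
from look import *
s=look("n2",sp=False,st_=False,k=5,sb=(240,130,120,110))
print(rel([430,-200,300],down(np.radians(-98)),s))
E
```

```text
18.3833 [480.8   2.7 142.5] F [ 0.3 -0.2  0.7] T [ 0.07  0.3  -0.02] gap 43.6 j [-0.27  0.42  2.25  1.86  0.07  0.1 ]
[-0.1495, -0.15, 0.1536, 7.6, -28.3, -28.0]
```

View pics/n2_t.png

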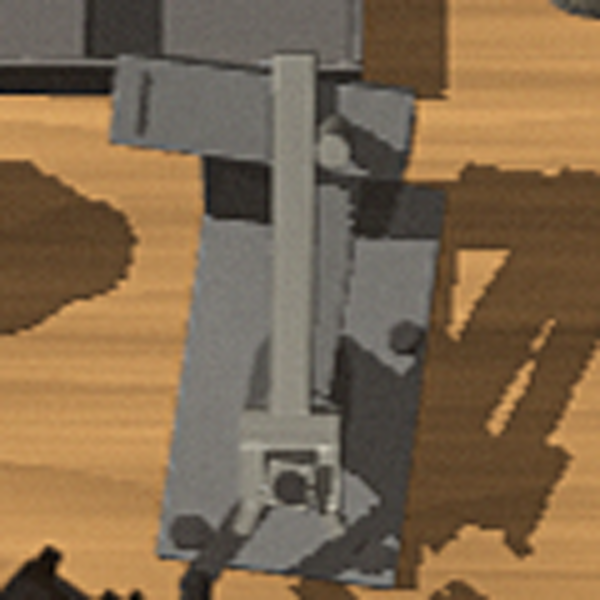

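View pics/n2_s.png

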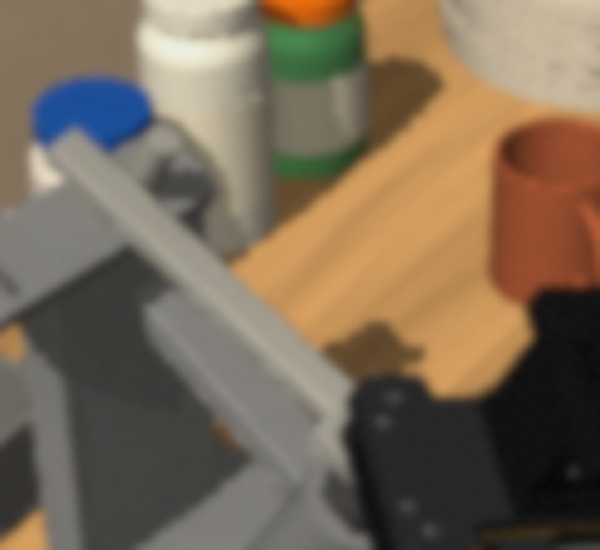

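Request:
{"fn": "drive_tool", "kwargs": {
  "targets": [
    [[0,-0.03,0,0,0,0,0],[0,-0.06,0,0,0,-5,0],[-0.05,-0.1,0.04,2,-8,-12,0],[-0.15,-0.15,0.15,7.6,-28,-28,0],[-0.15,-0.15,0.15,7.6,-28,-28,0],[-0.15,-0.15,0.15,7.6,-28,-28,0],[-0.15,-0.15,0.15,7.6,-28,-28,0],[-0.15,-0.15,0.15,7.6,-28,-28,0],[-0.15,-0.15,0.15,7.6,-28,-28,0]]
  ]
}}

```text
clock: 19.13
ee_pos: [470.3, -82.7, 238.4]
tool_rot: [-0.595, -2.251, 2.016]
contact_force: [2.0, 1.9, -1.3]
finger_gap: 43.1
```

```bash
python3 - <<'E'
from look import *
s=look("n3",sp=False,st_=False,k=4,sb=(230,140,150,140),tb=(290,130,120,150))
t=cv2.imread("pics/n3_rt.png");a=cv2.imread("pics/n3_rs.png")
P=spanner_polys(ST,.118,0)+stand_polys(ST,0,np.radians(155))
overlay(t,"top",P,(300,180,90,90),6,"pics/n4_t.png");overlay(a,"side",P,(260,170,110,100),6,"pics/n4_s.png")
E
```

```text
19.2333 [478.2 -88.9 243.2] F [0.7 0.4 0.4] T [-0.01  0.18 -0.02] gap 43.8 j [-0.53  0.23  1.92  0.26  0.81  1.2 ]
```

View pics/n4_t.png

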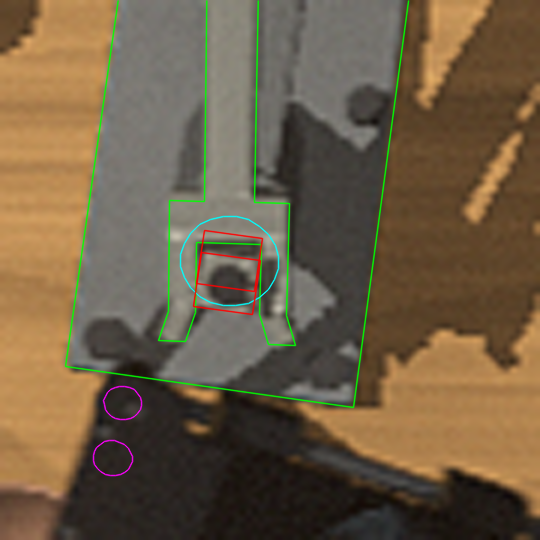

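View pics/n4_s.png

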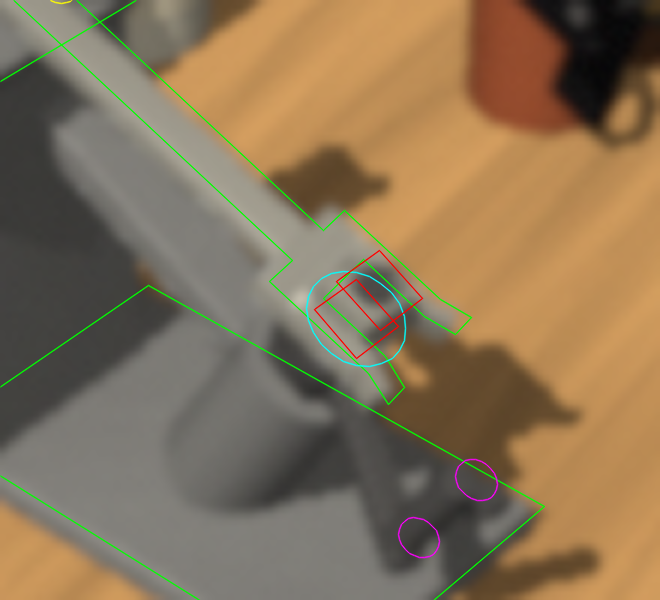

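View pics/n3_rt.png

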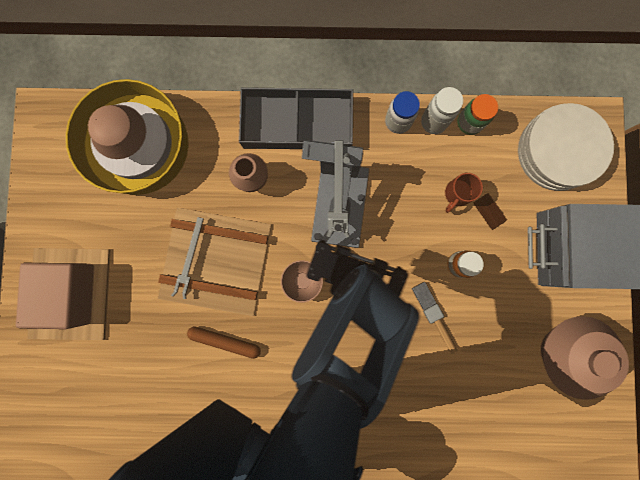

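Request:
{"fn": "drive_tool", "kwargs": {
  "targets": [
    [[0.05,-0.03,0.1,0,0,0,0],[0.05,-0.03,0.2,0,0,0,0],[0.05,-0.03,0.2,0,0,0,0],[0.05,-0.03,0.2,0,0,0,0],[0.05,-0.03,0.2,0,0,0,0],[0.05,-0.03,0.2,0,0,0,0],[0.05,-0.03,0.2,0,0,0,0]]
  ]
}}

```text
clock: 19.82
ee_pos: [364.6, -264.7, 232.4]
tool_rot: [-0.629, -2.25, 2.023]
contact_force: [-0.7, 1.2, -0.6]
finger_gap: 43.5
```

```bash
python3 - <<'E'
from look import *
s=look("p1",sp=False,st_=False,k=4)
t=cv2.imread("pics/p1_rt.png");a=cv2.imread("pics/p1_rs.png")
P=spanner_polys(ST,.118,0)+stand_polys(ST,0,np.radians(155))
overlay(t,"top",P,(300,180,90,90),6,"pics/p2_t.png");overlay(a,"side",P,(260,170,110,100),6,"pics/p2_s.png")
overlay(t,"top",[],(300,180,90,90),6,"pics/p3_t.png")
z=[]
for sc in(None,-.1,0.,.1):
    overlay(t,"top",stand_polys(ST,sc)[-2:-1] if sc is not None else [],(325,205,30,35),9,"/tmp/a.png");z.append(cv2.imread("/tmp/a.png"))
im=np.hstack(z);cv2.imwrite("pics/p4.png",cv2.resize(im,(800,int(im.shape[0]*800/im.shape[1]))))
E
```

```text
19.9167 [ 364.9 -261.4  232.3] F [-0.1  1.1  0.5] T [0.02 0.14 0.01] gap 43.4 j [-1.06  0.23  1.96  0.34  0.9   0.63]
```

View pics/p2_t.png

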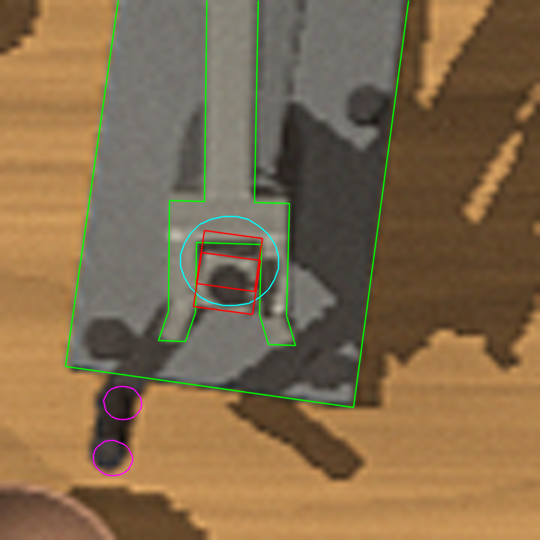

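View pics/p2_s.png

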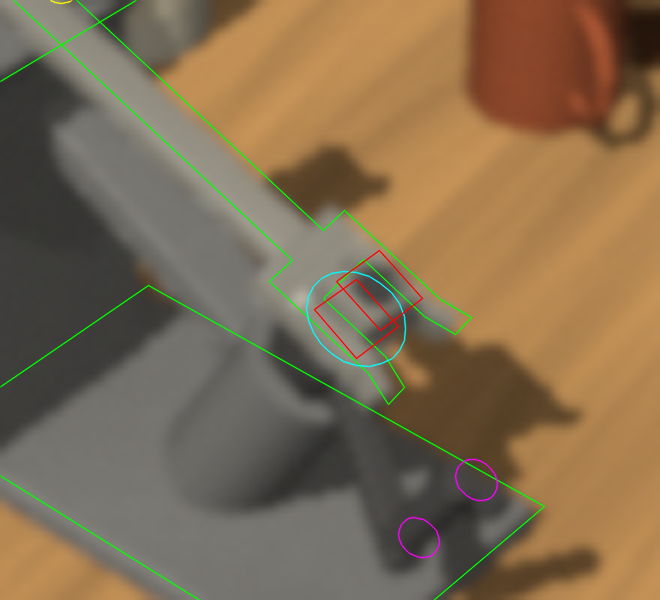

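View pics/p4.png

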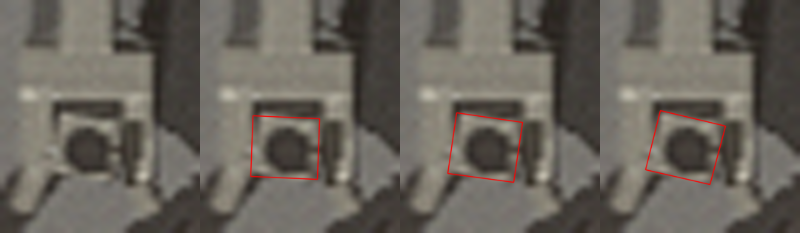

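```bash
python3 - <<'E'
from look import *
P=[(38,np.array([300+106/6,180+457/6])-.5),(-12,np.array([300+117/6,180+398/6])-.5)]
for cam in("top",):
    f=lambda q:np.concatenate([proj(cam,sW(plane(85*np.cos(q[0]),85*np.sin(q[0]),w)))[0]-p for w,p in P])
    r=least_squares(f,[2.7]);print(np.degrees(r.x),np.radians(155)-r.x,f(r.x))
t=cv2.imread("pics/p1_rt.png")
im=cv2.resize(t[212:236,328:352],None,fx=24,fy=24,interpolation=cv2.INTER_LANCZOS4);cv2.imwrite("pics/p5.png",cv2.convertScaleAbs(im,alpha=1.5))
for sc in(-.1,0,.1): print(sc,((proj("top",stand_polys(ST,sc)[-2][0])+.5-[328,212])*24).round().tolist())
E
```

```text
[153.2441922] [0.03064463] [ 0.11371616 -0.41643332  0.00456233  0.23437744]
-0.1 [[117.0, 248.0], [111.0, 467.0], [350.0, 479.0], [358.0, 260.0]]
0 [[130.0, 238.0], [100.0, 455.0], [337.0, 488.0], [369.0, 272.0]]
0.1 [[144.0, 229.0], [90.0, 442.0], [323.0, 497.0], [379.0, 285.0]]
```

View pics/p5.png

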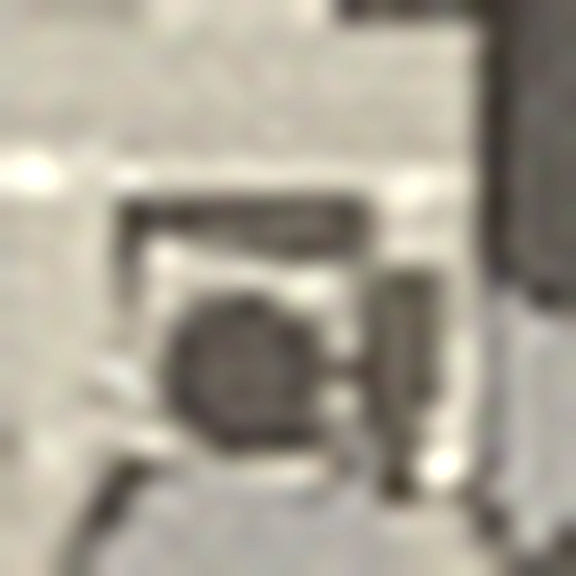

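```bash
python3 -c "
from bench import env
print(env.sense()['clock']);print(env.job_done())"
```

```text
19.9167
the job is handed in; nothing more can be done
None
```

The depth stop is locked and I handed the job in at 19.9 s. The hand-in reports no verdict, so what follows rests on my own checks.

**What I did:**
- I took the large spanner from the rest, slid it onto the leaning square with its handle uphill, and turned it clockwise. The side force rose to about 12 N as the handle met the stop post.
- I let go of the spanner, gripped the lever's post and swung it clockwise to a hard stop. I held about 16–18 N of sideways push there for over 0.3 s, then let go and backed the arm away.

**Last checks:**
- **Spanner:** it lies on the square against the post, within about 1 mm of the position I predicted in the top view.
- **Screw and nut:** the lever reads +0.03 rad for screw plus nut together. The square's edge puts the screw at about +0.03 rad, so the nut should be home.
- **Other objects:** the vase, bowl and jar appear at the same pixels as at the start, and the arm is clear of everything.

**What disagreed or could not be checked:**
- **Side camera:** its overlays were off by a few pixels, and it put the lever about 0.05 rad further round than the top view. I relied on the top view and the forces felt.
- **Spanner height in the grip:** it sat about 15 mm lower than I expected, so the first two slides hit the edge of the shoulder disc with about 10 N. Raising it cleared that.
- **Force on the stop post:** I could not measure this directly. From the lever push I estimate about 8 N.

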